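# Restock the bead-store case and slide its hatch shut

## Task

Slide the case's hatch right back, take the orange-lidded empty out of its pocket and set it upright in the green returns tray. Put each blue-lidded deep tub squarely into a pocket of its own, flat on the pocket floor, then stack each white-lidded flat tub squarely on a deep tub, one to a pocket. When all the stock that is there is in, slide the hatch fully closed against its frame, leaving everything else on the table where it stands.

Things in the scene. Friction and masses are not known exactly. Their poses are not given: they have to be found in the camera images.
- deep1_c (a point): Deep stock tub: clear, BLUE lid, brass inside, 30 mm tall. Lid 80 mm (own y axis) by 56 mm (own x); straight sides down to a 74 x 50 mm foot, 6 mm high. Rigid, shut, one solid block of 0.1 to 0.2 kg. Starts on the table, y axis within 0.3 rad of the robot's forward direction. Point: its centre, half-way up; z up. 2 or 3 present in a run.
- deep2_c (a point): Deep stock tub: clear, BLUE lid, brass inside, 30 mm tall. Lid 80 mm (own y axis) by 56 mm (own x); straight sides down to a 74 x 50 mm foot, 6 mm high. Rigid, shut, one solid block of 0.1 to 0.2 kg. Starts on the table, y axis within 0.3 rad of the robot's forward direction. Point: its centre, half-way up; z up. 2 or 3 present in a run.
- deep3_c (a point): Deep stock tub: clear, BLUE lid, brass inside, 30 mm tall. Lid 80 mm (own y axis) by 56 mm (own x); straight sides down to a 74 x 50 mm foot, 6 mm high. Rigid, shut, one solid block of 0.1 to 0.2 kg. Starts on the table, y axis within 0.3 rad of the robot's forward direction. Point: its centre, half-way up; z up. 2 or 3 present in a run.
- flat1_c (a point): Flat stock tub: clear, WHITE lid, brass inside, 22 mm tall. Lid 80 mm (own y axis) by 56 mm (own x); straight sides down to a 74 x 50 mm foot, 6 mm high. Rigid, shut, one solid block of 0.1 to 0.2 kg. Starts on the table, y axis within 0.3 rad of the robot's forward direction. Point: its centre, half-way up; z up. 1 or 2 present in a run.
- flat2_c (a point): Flat stock tub: clear, WHITE lid, brass inside, 22 mm tall. Lid 80 mm (own y axis) by 56 mm (own x); straight sides down to a 74 x 50 mm foot, 6 mm high. Rigid, shut, one solid block of 0.1 to 0.2 kg. Starts on the table, y axis within 0.3 rad of the robot's forward direction. Point: its centre, half-way up; z up. 1 or 2 present in a run.
- empty_c (a point): Empty tub with an ORANGE lid, nothing inside, same size and shape as a deep tub (lid 80 mm along its y by 56 mm along its x, 30 mm tall). Starts in pocket2, under the hatch, squared to the pocket. Point: its centre, half-way up.
- pocket0 (a point): Pocket 0 of the case (at the frame end, uncovered first). Point: centre of its floor, 6 mm above the table; axes as the case's. 88 mm along y by 64 mm along x; 35 mm high walls at its y ends and corner guides at its x sides, these leaving a 58 mm finger gap mid-way along each long side. A tub goes in with its y along the pocket's y, either way round; aim all layers at the pocket's centre.
- pocket1 (a point): Pocket 1 of the case (the middle one). Point: centre of its floor, 6 mm above the table; axes as the case's. 88 mm along y by 64 mm along x; 35 mm high walls at its y ends and corner guides at its x sides, these leaving a 58 mm finger gap mid-way along each long side. A tub goes in with its y along the pocket's y, either way round; aim all layers at the pocket's centre.
- pocket2 (a point): Pocket 2 of the case (next to the deck, uncovered last). Point: centre of its floor, 6 mm above the table; axes as the case's. 88 mm along y by 64 mm along x; 35 mm high walls at its y ends and corner guides at its x sides, these leaving a 58 mm finger gap mid-way along each long side. A tub goes in with its y along the pocket's y, either way round; aim all layers at the pocket's centre.
- case: Fixed plywood stock case, 583 mm along its y by 152 mm along its x, 72 mm tall: three pockets in a row along -y, a closed deck at +y on which the open hatch parks. Origin: on the table under its middle; y along the row and the hatch track, z up. 64 mm high front and back walls stand 68 mm either side (x) of the pockets' centres; fingers fit between. A flat tub on a deep one passes 6 mm under the hatch.
- hatch (a joint): Sliding hatch (clear panel, aluminium rim) on the case's two rails. 0 = fully closed against the frame at the case's -y end, grows as the hatch slides along the case's +y, 0.285 m = fully open, all three pockets clear. Starts 0 to 0.08. Stays where it is left; sliding takes about 2 to 4 N; end stops rigid.
- hatch_handle (a point): Centre of the hatch's black upright handle block: 70 mm along the case's x, 18 mm along its y (the sliding direction), standing 34 mm above the 4 mm panel (17 mm above and below this point; top about 102 mm above the table), in the middle of the panel. It moves with the hatch. Axes are the case's. Push on its flat faces or pinch it across its 18 mm.
- tray_in (a point): Green open returns tray, fixed, outside 130 mm along its x by 150 mm along its y, walls 35 mm high and 5 mm thick. Point: centre of its inner floor, 5 mm above the table.
- spool: Bystander: small spool of black cord, 60 mm across, 50 mm tall, standing among the tubs. Origin at its underside's centre.
- spool_big: Bystander: big spool of grey cord, 110 mm across, 58 mm tall, right of the case. Origin at its underside's centre.
- tin: Bystander: red tin, 76 mm across, 60 mm tall, right of the case. Origin at its underside's centre.
- jar: Bystander: jar with a red cap, 64 mm across, 70 mm tall, left of the case. Origin at its underside's centre.
- tape: Bystander: grey tape dispenser, 60 x 130 mm, 85 mm tall, at the left. Origin at its underside's centre.
Mind the look-alikes: they are no part of the job. Of the things shaped like the part that bears tray_in, the green one is meant. Leave any black look-alike of the part that bears deep1_c alone.

How it is judged:
By the outcome, as a careful person would: the job done as asked, in the order asked, and still so for the second after the job is handed in, with the robot touching nothing.
Of deep1, deep2, deep3 only 2 to 3 are there at a start; the rules pass over those that are not, and their reading is None.
Of flat1, flat2 only 1 to 2 are there at a start; the rules pass over those that are not, and their reading is None.
At some moment in a run one of deep1, deep2, deep3, flat1, flat2 may be knocked a few centimetres aside while the robot is not near it.
It also fails if it takes over 210 s, if anything falls off the work surface, if the arm or the gripper's body presses on something with over 40 N, if the wrist force passes 120 N, or if a joint passes its speed limit or range.

## Robot

A 6-joint arm with a two-finger parallel gripper is mounted at the origin on the work surface. World frame = base frame: x ahead of the robot, y to its left, z up, the work surface at z = 0. Lengths are in m, angles in degrees, forces in N, time in s.
With the tool pointing down it reaches from about 0.275 to 0.825 m from the base axis. Payload 4.9 kg.
Tool frame: the origin (TCP) lies at the very end of the fingers, on their centre line; the grasp point (between the pads) lies 19 mm behind it (robot.tcp_to_grasp is the distance from the TCP to the grasp point, in m); z points along the fingers, y is the direction in which the jaws open and shut (so a half turn about z gives the same grasp; the last joint's range is limited). The gripper opens to 85 mm and grips with 20 to 120 N. Pads are 22 mm wide; open, the fingers measure 114 mm over their backs; the gripper's body (76 mm by 85 mm) begins 54 mm behind the grasp point. The pads swing forward as they close: fully open they stand 13 mm farther back than shut.
Start: joints at [58.659, 18.69, -11.035, 60.275, 0, 82.311], TCP at [0.221, 0.504, 0.231] pointing down, gripper open.
Joint ranges: [-152.03, 152.03], [-55.5, 102.48], [-74.3, 77.21], [-110.64, 120.58], [-84.22, 78.4], [-180, 180]. Speed limits (degrees/s): [147.25, 147.25, 180, 180, 180, 180].

## Interface

Orientations are given as [roll, pitch, yaw] about the fixed x, y, z axes, in that order (R = Rz(yaw) Ry(pitch) Rx(roll)).
In Python, from workcell import robot gives the robot as it stands.
- The arm moves only by the tool play_rows, never from a script. Its argument "plan" is text: rows parted by semicolons, each of 7 numbers parted by spaces: the opening, from -1 (shut) to 1 (fully open), then the shift along the tool's x, y, z scaled (see below), then the turn, a rotation vector about the tool's x, y, z scaled (see below). A call has 1 to 12 rows; each row shifts and turns the commanded pose from where the row before left it, along the tool's axes as they then stand; what a row does not reach is not made up. The controller multiplies each number of a shift by 250 mm and each number of a turn by 180 degrees. A row lasts 1/8 s, in which the tool goes at most 62.5 mm and 10.7 degrees, less where a joint would pass 70% of its speed; a pose out of reach is approached as far as the arm can. A call with a number of a shift or a turn outside -1 to 1 is refused whole. A call with a gripper value outside its range is refused whole. The fingers move at their own pace and stop on an object; the grip force is fixed at half the most. Time passes only in rows, so rows that do not move let the fingers close. It gives the time, the measured TCP pose, the force and the opening at its end, in the units of the state.
- robot.observe(): the state, without advancing time (a new reading comes with each control period).
- robot.get_image(name): name is "scene" or "side" or "wrist"; returns the picture (420x560x3 uint8, blue, green, red); there is no depth.
- robot.camera_model(name): a dict with "camera_matrix" (3x3 intrinsics, pixels), "R" (3x3) and "t" (3): a world point X has camera coordinates R X + t; the wrist camera has in their place "tool_from_camera" (4x4, takes a point from camera to tool coordinates, whose origin is the TCP and whose axes are the flange's). Camera axes: x right, y down, z forward; pixel columns grow to the right and rows downward; lengths in m; the calibration is good to about 2 mm. A picture is of the moment at which its call begins: read the wrist's pose just before it. camera_model takes no time and is no camera call.
- robot.close_job(): hands the job in, once; it reports no verdict.
The state is a dict: "t": time; "qpos": joint angles; "joint_velocities": joint speeds; "tau": joint torques, N m; "eef_pos": TCP position; "ee_rot": TCP orientation; "contact_force": force on the tool from outside, world axes, zero at the start; "moment": the same for the moment, N m; "opening": finger opening in m.
Only numpy, scipy, OpenCV 4.12 (cv2) and the standard library are available. Lean on these libraries where they do the work, as an engineer would, in place of code of your own. Each camera call takes 0.05 s, during which the arm holds its last target.

## Working session

There is one attempt and no reset: what is moved stays moved. The work goes in short steps, Python scripts to look and compute and a tool call to move; the robot and the scene stay as the last step left them, time stands still between calls to the robot, and variables do not carry over. Pictures are saved under pics/ and viewed, and the job is handed in when it is done.

Besides the shell and the picture viewer there is one more tool, called after "Call:" as name(argument=value, ...) on one line, values as JSON. play_rows: Moves the arm, as the interface text tells. Shifts and turns lie within -1 to 1; 1 stands for 250 mm of shift or 180 degrees of turn. Its arguments: {"type":"object","properties":{"plan":{"type":"string"}},"required":["plan"]}

```bash
ls; mkdir -p pics; cat > h.py <<'E'
import numpy as np, cv2
from workcell import robot
def snap(n,f):
    im=robot.get_image(n); cv2.imwrite('pics/'+f+'.png',im); return im
def cam(n):
    m=robot.camera_model(n); return np.array(m['camera_matrix']),np.array(m['R']),np.array(m['t']).ravel()
def ray(n,u,v):
    K,R,t=cam(n); d=R.T@np.linalg.solve(K,[u,v,1.]); c=-R.T@t; return c,d
def onz(n,u,v,z):
    c,d=ray(n,u,v); return c+d*(z-c[2])/d[2]
def proj(n,X):
    K,R,t=cam(n); p=K@(R@np.array(X)+t); return p[:2]/p[2]
E
python3 - <<'E'
from h import *
s=robot.observe(); print(s)
for n in('scene','side','wrist'): snap(n,n+'0')
for n in('scene','side'):
    K,R,t=cam(n); print(n,K.tolist(),(-R.T@t).round(3),R[2].round(3))
print(robot.camera_model('wrist'))
E
```

```text
pics
{'t': 0.0, 'qpos': array([ 5.86593091e+01,  1.87326711e+01, -1.10917525e+01,  6.02738838e+01,
       -2.19010288e-03,  8.23103730e+01]), 'joint_velocities': array([-0.09511918,  0.0528746 , -0.04073135,  0.02123764, -0.08605686,
        0.02317755]), 'tau': array([-1.89383427e-03, -4.43404412e+01,  2.62434715e+01,  1.55524589e-02,
       -3.69793443e-04,  1.73030367e-05]), 'eef_pos': array([0.22034361, 0.50330437, 0.23049883]), 'ee_rot': array([-1.79902284e+02, -1.09837801e-02,  1.56348929e+02]), 'contact_force': array([-0.13567562, -0.39748232,  0.03056543]), 'moment': array([-0.0481124 , -0.01508296, -0.01278038]), 'opening': 0.08553133136739817}
scene [[439.8721016571622, 0.0, 280.8251149707011], [0.0, 439.8721016571622, 211.89632906886783], [0.0, 0.0, 1.0]] [1.134 0.118 1.082] [-0.565 -0.107 -0.818]
side [[400.2414858001059, 0.0, 275.392785556179], [0.0, 400.2414858001059, 210.08126678830902], [0.0, 0.0, 1.0]] [ 0.245 -0.905  0.942] [ 0.185  0.72  -0.669]
{'camera_matrix': array([[289.06222189,   0.        , 276.44136062],
       [  0.        , 289.06222189, 211.31081711],
       [  0.        ,   0.        ,   1.        ]]), 'tool_from_camera': array([[ 7.73911917e-04, -9.46513497e-01, -3.22663295e-01,
         8.33881129e-02],
       [ 9.99999378e-01,  4.73236337e-04,  1.01030040e-03,
        -2.39552503e-05],
       [-8.03566968e-04, -3.22663876e-01,  9.46513274e-01,
        -1.41778663e-01],
       [ 0.00000000e+00,  0.00000000e+00,  0.00000000e+00,
         1.00000000e+00]])}
```

View pics/scene0.png

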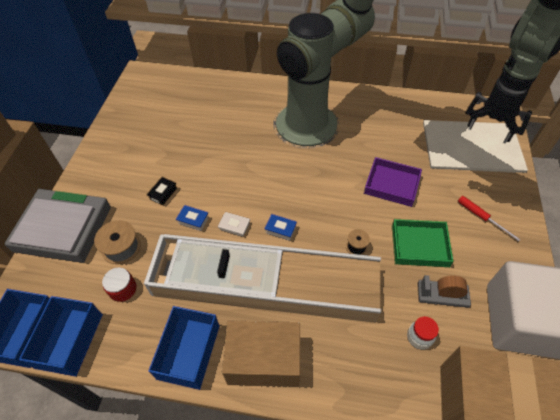

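View pics/side0.png

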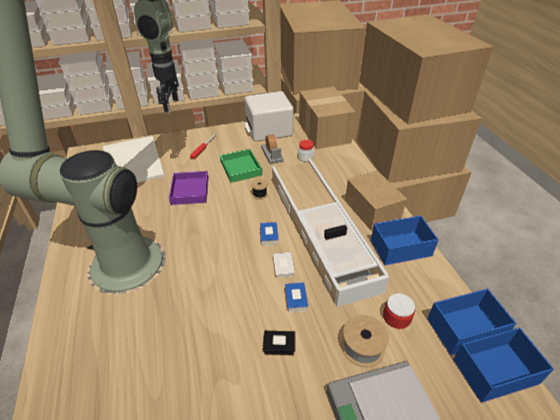

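View pics/wrist0.png

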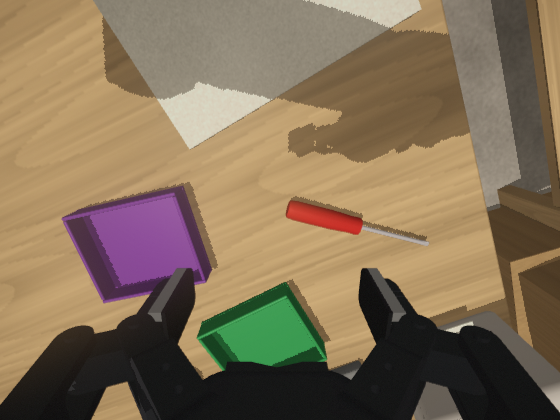

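Scene shows two blue tubs at (192,217) and (281,227), one white at (235,224), and a black look-alike at (162,190), which I leave alone. The green tray is at (421,242) and the purple decoy at (393,181). The hatch handle is at (223,263), with the orange-lidded empty seen through the panel at about (248,275). I'll confirm with crops and measure.

```bash
cat >> h.py <<'E'
def mask(im,kind):
    h=cv2.cvtColor(im,cv2.COLOR_BGR2HSV)
    r={'blue':((105,120,80),(125,255,255)),'green':((50,100,40),(80,255,255)),'orange':((5,60,150),(20,160,255))}[kind]
    return cv2.inRange(h,r[0],r[1])
def blobs(m,lo=80,hi=4000):
    m=cv2.morphologyEx(m,cv2.MORPH_CLOSE,np.ones((9,9),np.uint8))
    cs,_=cv2.findContours(m,cv2.RETR_EXTERNAL,cv2.CHAIN_APPROX_NONE)
    return [c[:,0,:] for c in cs if lo<cv2.contourArea(c)<hi]
E
python3 - <<'E'
from h import *
for n in('scene','side'):
    im=cv2.imread(f'pics/{n}0.png')
    for k,z in(('blue',.03),('green',.035)):
        for c in blobs(mask(im,k)):
            W=np.array([onz(n,u,v,z)[:2] for u,v in c])
            r=cv2.minAreaRect((W*1000).astype(np.float32)); print(n,k,c.mean(0).round(),np.round(r[0]),np.round(r[1]),round(r[2],1))
s=cv2.imread('pics/scene0.png'); e=cv2.imread('pics/side0.png')
cv2.imwrite('pics/c1.png',cv2.resize(s[165:325,140:400],(780,480),interpolation=cv2.INTER_CUBIC))
cv2.imwrite('pics/c2.png',cv2.resize(e[150:360,220:420],(571,600),interpolation=cv2.INTER_CUBIC))
E
```

```text
scene blue [183. 344.] [ 826. -188.] [113. 167.] 87.4
scene blue [280. 225.] [453. -13.] [77. 54.] 78.9
scene blue [192. 216.] [ 463. -273.] [78. 54.] 79.4
scene green [421. 243.] [448. 382.] [144. 154.] 5.4
scene green [ 69. 197.] [ 457. -657.] [98. 26.] 89.6
side blue [296. 295.] [ 459. -276.] [78. 53.] 79.4
side blue [268. 231.] [450. -17.] [78. 51.] 76.3
side blue [402. 240.] [ 848. -165.] [168. 204.] 87.5
side green [347. 413.] [ 471. -606.] [32. 29.] 90.0
side green [240. 165.] [435. 363.] [134. 183.] 5.4
```

```bash
sleep 0
python3 - <<'E'
from h import *
for n in('scene','side'):
    im=cv2.imread(f'pics/{n}0.png')
    for c in blobs(mask(im,'blue'),hi=1500):
            W=np.array([onz(n,u,v,.03)[:2] for u,v in c])
            r=cv2.minAreaRect((W*1000).astype(np.float32)); print(n,cv2.boxPoints(r).round().tolist(), np.ptp(c,axis=0))
E
```

```text
scene [[419.0, -45.0], [472.0, -56.0], [487.0, 20.0], [434.0, 30.0]] [30 21]
scene [[429.0, -307.0], [482.0, -316.0], [496.0, -240.0], [444.0, -230.0]] [29 20]
side [[426.0, -309.0], [478.0, -319.0], [492.0, -243.0], [440.0, -233.0]] [21 24]
side [[416.0, -48.0], [466.0, -60.0], [484.0, 15.0], [435.0, 27.0]] [16 17]
```

View pics/c1.png

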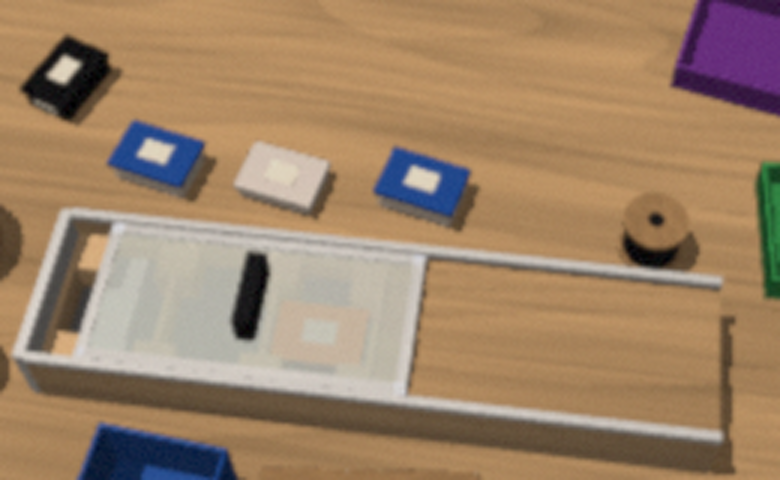

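View pics/c2.png

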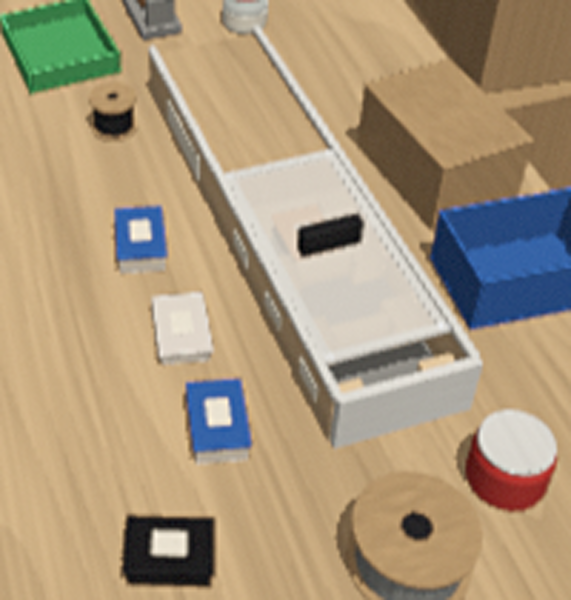

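```bash
python3 - <<'E'
from h import *
S=lambda u,v:(140+u/3,165+v/3)
E_=lambda u,v:(220+u/2.857,150+v/2.857)
for a in[(65,210),(18,355),(722,281),(722,438)]: print('scene',onz('scene',*S(*a),.072).round(3))
for a in[(335,405),(478,365),(152,50),(258,28)]: print('side',onz('side',*E_(*a),.072).round(3))
def tri(a,b):
    c1,d1=ray('scene',*a);c2,d2=ray('side',*b)
    A=np.c_[d1,-d2];k=np.linalg.lstsq(A,c2-c1,rcond=None)[0];p,q=c1+k[0]*d1,c2+k[1]*d2
    return ((p+q)/2).round(4),np.linalg.norm(p-q).round(4)
print('handle',tri(S(250,296),E_(330,236)))
for n,o in(('white',((282,176),(181,326))),('blk',((65,70),(169,544))),('spool',((656,215),(112,97)))):
    print(n,tri(S(*o[0]),E_(*o[1])))
E
```

```text
scene [ 0.564 -0.321  0.072]
scene [ 0.709 -0.314  0.072]
scene [0.541 0.268 0.072]
scene [0.686 0.274 0.072]
side [ 0.557 -0.327  0.072]
side [ 0.705 -0.32   0.072]
side [0.539 0.258 0.072]
side [0.686 0.266 0.072]
handle (array([ 0.6285, -0.1309,  0.0841]), np.float64(0.0006))
white (array([ 0.4601, -0.1494,  0.0148]), np.float64(0.0003))
blk (array([ 0.3777, -0.3951,  0.0273]), np.float64(0.0015))
spool (array([0.471 , 0.2073, 0.0503]), np.float64(0.0044))
```

Case yaw is about +2.0° with its centre near (0.6235, -0.027), and the outline comes out at 147 x 587 mm against 152 x 583, so it is consistent. The handle is at (0.629, -0.131, 0.084), which is the expected height. Next I turn the tool to yaw 92 and go behind the handle.

```bash
cat >> h.py <<'E'
from scipy.spatial.transform import Rotation as Ro
def obs():
    s=robot.observe(); print('t',round(s['t'],2),'p',s['eef_pos'].round(4),'rot',s['ee_rot'].round(2),'F',s['contact_force'].round(1),'op',round(s['opening'],4)); return s
def go(dst,cur=None,yaw=None):
    s=robot.observe(); cur=s['eef_pos'] if cur is None else np.array(cur); yaw=s['ee_rot'][2] if yaw is None else yaw
    c,sn=np.cos(np.radians(yaw)),np.sin(np.radians(yaw))
    d=np.array(dst)-cur; t=np.array([c*d[0]+sn*d[1], sn*d[0]-c*d[1], -d[2]])/.25
    n=int(np.ceil(np.linalg.norm(t)*250/50)); print('tool shift total',t.round(3),'rows',n,'each',(t/max(n,1)).round(4))
CC=np.array([.6235,-.027]); CY=np.radians(2.0)
def c2w(x,y): return CC+np.array([np.cos(CY)*x-np.sin(CY)*y, np.sin(CY)*x+np.cos(CY)*y])
E
```

Call:
play_rows(plan="-1 0 0 0 0 0 0.0511;-1 0 0 0 0 0 0.0511;-1 0 0 0 0 0 0.0511;-1 0 0 0 0 0 0.0511;-1 0 0 0 0 0 0.0511;-1 0 0 0 0 0 0.0511;-1 0 0 0 0 0 0.0511;-1 0 0 0 0 0 0")

```text
t: 1.15
eef_pos: [0.2205, 0.5036, 0.231]
ee_rot: [-180.0, 0.0, 92.1]
contact_force: [0.8, 0.6, -0.1]
opening: -0.0001
```

```bash
python3 - <<'E'
from h import *
obs(); go([.6295,-.176,.231])
E
```

```text
t 1.15 p [0.2205 0.5036 0.231 ] rot [-1.7998e+02  3.0000e-02  9.2070e+01] F [ 0.8  0.6 -0.1] op -0.0001
tool shift total [-2.776  1.537  0.   ] rows 16 each [-0.1735  0.096   0.    ]
```

Call:
play_rows(plan="-1 -0.1735 0.096 0 0 0 0;-1 -0.1735 0.096 0 0 0 0;-1 -0.1735 0.096 0 0 0 0;-1 -0.1735 0.096 0 0 0 0;-1 -0.1735 0.096 0 0 0 0;-1 -0.1735 0.096 0 0 0 0;-1 -0.1735 0.096 0 0 0 0;-1 -0.1735 0.096 0 0 0 0;-1 -0.1735 0.096 0 0 0 0;-1 -0.1735 0.096 0 0 0 0;-1 -0.1735 0.096 0 0 0 0;-1 0 0 0 0 0 0")

```text
t: 2.65
eef_pos: [0.5024, 0.0333, 0.231]
ee_rot: [180.0, 0.0, 91.8]
contact_force: [0.2, 0.8, 0.4]
opening: -0.0003
```

Call:
play_rows(plan="-1 -0.1735 0.096 0 0 0 0;-1 -0.1735 0.096 0 0 0 0;-1 -0.1735 0.096 0 0 0 0;-1 -0.1735 0.096 0 0 0 0;-1 -0.1735 0.096 0 0 0 0;-1 0 0 0 0 0 0;-1 0 0 0 0 0 0")

```text
t: 3.52
eef_pos: [0.6275, -0.1754, 0.2307]
ee_rot: [-179.9, -0.1, 92.1]
contact_force: [-0.2, -0.8, -0.4]
opening: 0.0002
```

```bash
python3 - <<'E'
from h import *
s=obs(); snap('wrist','w1')
go([.6305,-.176,.080])
E
```

```text
t 3.52 p [ 0.6275 -0.1754  0.2307] rot [-1.7992e+02 -7.0000e-02  9.2060e+01] F [-0.2 -0.8 -0.4] op 0.0002
tool shift total [-0.004  0.012  0.604] rows 4 each [-0.0011  0.003   0.1511]
```

View pics/w1.png

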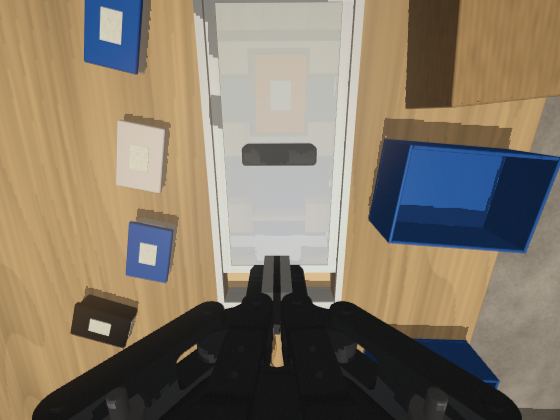

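The wrist view shows the handle at (279,154), well ahead of the fingers, with the empty under the panel at (280,95) and the rails at x≈208 and 350. I'll measure these by wrist rays.

```bash
cat >> h.py <<'E'
def wpose(s):
    T=np.eye(4);T[:3,:3]=Ro.from_euler('xyz',s['ee_rot'],degrees=True).as_matrix();T[:3,3]=s['eef_pos'];return T
def wonz(s,u,v,z):
    m=robot.camera_model('wrist');M=wpose(s)@np.array(m['tool_from_camera'])
    d=M[:3,:3]@np.linalg.solve(np.array(m['camera_matrix']),[u,v,1.]);c=M[:3,3]; return c+d*(z-c[2])/d[2]
def wproj(s,X):
    m=robot.camera_model('wrist');M=np.linalg.inv(wpose(s)@np.array(m['tool_from_camera']));p=np.array(m['camera_matrix'])@(M[:3,:3]@np.array(X)+M[:3,3]);return p[:2]/p[2]
E
python3 - <<'E'
from h import *
s=robot.observe()
for nm,u,v,z in(('handle L top',243,144,.102),('handle R top',317,144,.102),('hL near base',243,166,.068),('hnear top',280,154,.102),('panel',230,268,.068),('panelR',330,268,.068),('rimL',208,100,.072),('rimL2',222,298,.072),('rimR',348,100,.072),('rimR2',338,298,.072)):
    print(nm,wonz(s,u,v,z).round(4))
im=cv2.imread('pics/w1.png')
for c in blobs(mask(im,'blue'),300,5000):
    W=np.array([wonz(s,u,v,.03)[:2] for u,v in c]);r=cv2.minAreaRect((W*1000).astype(np.float32));print(r)
E
```

```text
handle L top [ 0.5945 -0.1198  0.102 ]
handle R top [ 0.6624 -0.1173  0.102 ]
hL near base [ 0.5908 -0.1461  0.068 ]
hnear top [ 0.6288 -0.1276  0.102 ]
panel [ 0.5753 -0.2688  0.068 ]
panelR [ 0.6946 -0.2643  0.068 ]
rimL [ 0.5572 -0.0823  0.072 ]
rimL2 [ 0.5656 -0.3084  0.072 ]
rimR [ 0.6933 -0.0772  0.072 ]
rimR2 [ 0.7074 -0.3031  0.072 ]
((461.3660583496094, -273.5100402832031), (75.30280303955078, 54.0450439453125), 79.61731719970703)
((450.7365417480469, -18.00546646118164), (68.61141204833984, 55.400543212890625), 79.3656005859375)
```

Call:
play_rows(plan="-1 0 0.003 0.15 0 0 0;-1 0 0.003 0.15 0 0 0;-1 0 0.003 0.15 0 0 0;-1 0 0.001 0.1 0 0 0;-1 0 0 0.05 0 0 0;-1 0 0 0 0 0 0")

```text
t: 4.32
eef_pos: [0.6301, -0.1754, 0.0811]
ee_rot: [-179.9, -0.0, 92.0]
contact_force: [-0.0, 0.0, 0.7]
opening: 0.0002
```

Call:
play_rows(plan="-1 0.04 0 0 0 0 0;-1 0.04 0 0 0 0 0;-1 0.04 0 0 0 0 0;-1 0.04 0 0 0 0 0;-1 0.04 0 0 0 0 0;-1 0.04 0 0 0 0 0;-1 0 0 0 0 0 0")

```text
t: 5.2
eef_pos: [0.6283, -0.1151, 0.081]
ee_rot: [-180.0, -0.1, 92.0]
contact_force: [0.2, -0.6, -0.2]
opening: -0.0002
```

Call:
play_rows(plan="-1 0.06 0 0 0 0 0;-1 0.06 0 0 0 0 0;-1 0.06 0 0 0 0 0;-1 0.06 0 0 0 0 0;-1 0.06 0 0 0 0 0;-1 0.06 0 0 0 0 0;-1 0.06 0 0 0 0 0;-1 0.06 0 0 0 0 0;-1 0.06 0 0 0 0 0;-1 0.06 0 0 0 0 0;-1 0.06 0 0 0 0 0;-1 0.03 0 0 0 0 0")

```text
t: 6.7
eef_pos: [0.6228, 0.0571, 0.0813]
ee_rot: [180.0, -0.0, 92.0]
contact_force: [-1.5, -2.0, 0.3]
opening: 0.0002
```

```bash
python3 - <<'E'
from h import *
obs(); snap('scene','s2')
snap('wrist','w2')
E
```

```text
t 6.7 p [0.6228 0.0571 0.0813] rot [ 1.7998e+02 -2.0000e-02  9.2020e+01] F [-1.5 -2.   0.3] op 0.0002
```

View pics/s2.png

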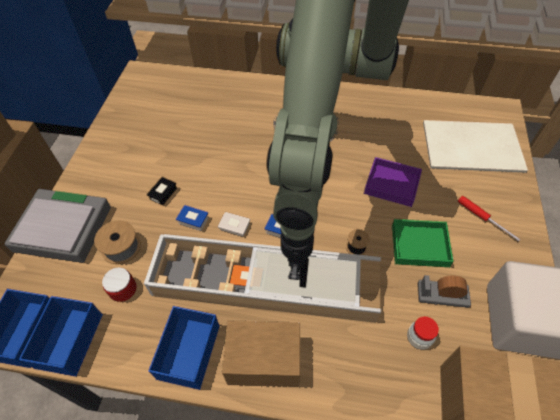

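View pics/w2.png

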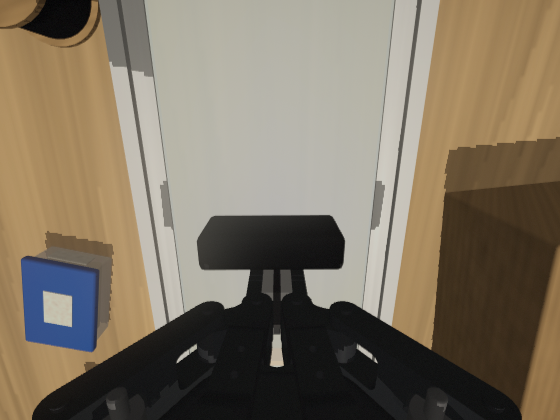

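The hatch is following, with its panel edge at about (362,285) and roughly 45 mm to go. I continue gently.

Call:
play_rows(plan="-1 0.03 0 0 0 0 0;-1 0.03 0 0 0 0 0;-1 0.03 0 0 0 0 0;-1 0.02 0 0 0 0 0;-1 0 0 0 0 0 0")

```text
t: 7.42
eef_pos: [0.6216, 0.0843, 0.0813]
ee_rot: [-180.0, -0.1, 92.0]
contact_force: [-0.5, -0.4, 0.4]
opening: -0.0004
```

Call:
play_rows(plan="-1 0.01 0 0 0 0 0;-1 0.01 0 0 0 0 0;-1 0.01 0 0 0 0 0;-1 0.01 0 0 0 0 0;-1 0 0 0 0 0 0")

```text
t: 8.05
eef_pos: [0.6212, 0.0937, 0.0811]
ee_rot: [-180.0, -0.0, 92.0]
contact_force: [-1.0, -1.0, 0.4]
opening: -0.0004
```

Call:
play_rows(plan="-1 0.01 0 0 0 0 0;-1 0.01 0 0 0 0 0;-1 0 0 0 0 0 0")

```text
t: 8.43
eef_pos: [0.6211, 0.0955, 0.0812]
ee_rot: [-180.0, 0.4, 91.9]
contact_force: [-2.2, -9.9, 1.2]
opening: 0.0003
```

Call:
play_rows(plan="-1 0.01 0 0 0 0 0;-1 0.01 0 0 0 0 0;-1 0 0 0 0 0 0")

```text
t: 8.8
eef_pos: [0.6211, 0.0955, 0.0813]
ee_rot: [-179.9, 0.9, 91.7]
contact_force: [-2.8, -22.4, 2.4]
opening: 0.0002
```

Call:
play_rows(plan="-1 0.01 0 0 0 0 0;-1 0.01 0 0 0 0 0;-1 0 0 0 0 0 0")

```text
t: 9.18
eef_pos: [0.6211, 0.0955, 0.0814]
ee_rot: [-179.9, 1.5, 91.5]
contact_force: [-2.5, -35.0, 4.2]
opening: 0.0
```

The hatch is hard against its open stop: y is frozen while the force rises to 35 N. I back off, rise and look at the pockets.

Call:
play_rows(plan="1 -0.1 0 0 0 0 0;1 -0.05 0 -0.05 0 0 0;1 0 0 -0.15 0 0 0;1 0 0 -0.2 0 0 0;1 0 0 -0.2 0 0 0;1 0 0 0 0 0 0")

```text
t: 9.93
eef_pos: [0.6253, 0.0719, 0.2374]
ee_rot: [179.4, -0.0, 92.0]
contact_force: [0.1, 0.4, -0.6]
opening: 0.085
```

```bash
python3 - <<'E'
from h import *
obs(); go([.6285,-.176,.235])
E
```

```text
t 9.93 p [0.6253 0.0719 0.2374] rot [ 1.794e+02 -4.000e-02  9.202e+01] F [ 0.1  0.4 -0.6] op 0.085
tool shift total [-0.991 -0.022  0.01 ] rows 5 each [-0.1983 -0.0045  0.0019]
```

Call:
play_rows(plan="1 -0.198 -0.004 0 0 0 0;1 -0.198 -0.004 0 0 0 0;1 -0.198 -0.004 0 0 0 0;1 -0.198 -0.004 0 0 0 0;1 -0.198 -0.004 0 0 0 0;1 0 0 0 0 0 0;1 0 0 0 0 0 0")

```text
t: 10.8
eef_pos: [0.6254, -0.1759, 0.2308]
ee_rot: [-180.0, -0.1, 92.0]
contact_force: [-0.9, -0.1, 0.2]
opening: 0.0858
```

```bash
python3 - <<'E'
from h import *
obs();snap('wrist','w3'); snap('scene','s3')
E
```

```text
t 10.8 p [ 0.6254 -0.1759  0.2308] rot [-1.7996e+02 -8.0000e-02  9.1970e+01] F [-0.9 -0.1  0.2] op 0.0858
```

View pics/w3.png

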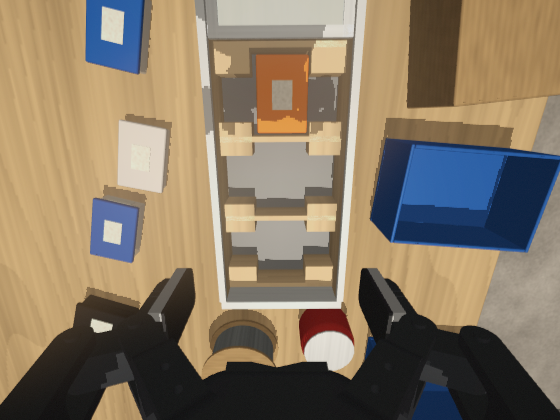

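View pics/s3.png

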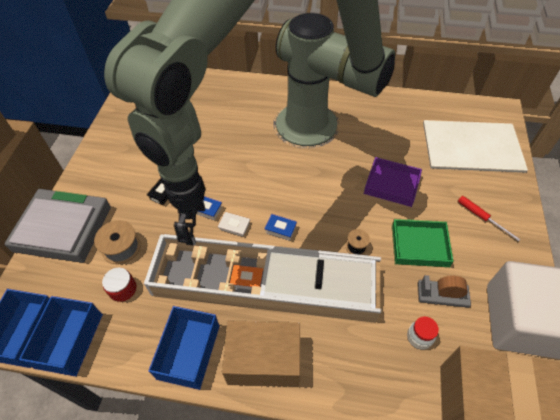

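The wrist view shows the hatch fully back, the empty (orange) at (282,93), and pockets 1 and 0 empty at about (280,168) and (280,240). The -y blue tub has been knocked, from (150,251) to (115,231), as the task warned. I'll measure.

```bash
cat >> h.py <<'E'
def rect(W):
    r=cv2.minAreaRect((np.array(W)[:,:2]*1000).astype(np.float32)); b=cv2.boxPoints(r); 
    e=[b[1]-b[0],b[2]-b[1]]; l=max(e,key=np.linalg.norm); l=l*np.sign(l[1])
    return np.round(r[0],1),np.round(sorted(r[1]),1),round(float(np.degrees(np.arctan2(-l[0],l[1]))),1)  # yaw of long axis from +y
E
python3 - <<'E'
from h import *
s=robot.observe()
im=cv2.imread('pics/w3.png');h=cv2.cvtColor(im,cv2.COLOR_BGR2HSV)
om=cv2.inRange(h,(5,190,100),(14,255,255)); om[:,:240]=0;om[:,330:]=0; om[150:]=0
for c in blobs(om,300,9000): print('orange',c.mean(0),*rect([wonz(s,u,v,.036) for u,v in c]))
for c in blobs(mask(im,'blue'),300,5000): print('blue',c.mean(0),*rect([wonz(s,u,v,.03) for u,v in c]))
wm=cv2.inRange(h,(0,0,150),(30,60,255)); wm[:,:100]=0; wm[:,180:]=0
for c in blobs(wm,300,9000): print('white',c.mean(0),*rect([wonz(s,u,v,.022) for u,v in c]))
for u,v in((225,139),(340,139),(225,217),(335,217),(225,50),(340,50),(230,275),(330,275),(222,303),(340,303)): print(u,v,wonz(s,u,v,.041).round(4), wonz(s,u,v,.072).round(4))
crop=im[0:320,180:380]; cv2.imwrite('pics/c3.png',cv2.resize(crop,None,fx=1.87,fy=1.87,interpolation=cv2.INTER_CUBIC))
crop=cv2.imread('pics/s3.png')[225:325,140:390]; cv2.imwrite('pics/c4.png',cv2.resize(crop,None,fx=3.2,fy=3.2,interpolation=cv2.INTER_CUBIC))
E
```

```text
blue [119.8490566  247.28301887] [ 422.4 -259.9] [35.8 44.4] -13.0
blue [114.40756303  32.67647059] [451.1 -18.2] [55.7 68.2] -10.2
white [112.14285714 231.61428571] [ 412.5 -247.5] [21.9 30.1] -11.8
white [140.72222222 155.75925926] [ 461.2 -148.4] [55.6 79.7] -9.0
white [112.31372549  25.1372549 ] [446.6 -11. ] [21.9 30.2] -10.4
225 139 [ 0.5661 -0.1213  0.041 ] [ 0.5713 -0.1186  0.072 ]
340 139 [ 0.6945 -0.1166  0.041 ] [ 0.6878 -0.1143  0.072 ]
225 217 [ 0.5642 -0.2141  0.041 ] [ 0.5696 -0.2027  0.072 ]
335 217 [ 0.6984 -0.2092  0.041 ] [ 0.6913 -0.1983  0.072 ]
225 50 [ 0.5679 -0.0329  0.041 ] [ 0.5729 -0.0384  0.072 ]
340 50 [ 0.685  -0.0286  0.041 ] [ 0.6792 -0.0345  0.072 ]
230 275 [ 0.5691 -0.2948  0.041 ] [ 0.5741 -0.2759  0.072 ]
330 275 [ 0.7001 -0.29    0.041 ] [ 0.6928 -0.2715  0.072 ]
222 303 [ 0.5576 -0.3386  0.041 ] [ 0.5637 -0.3156  0.072 ]
340 303 [ 0.7178 -0.3328  0.041 ] [ 0.7089 -0.3103  0.072 ]
```

View pics/c3.png

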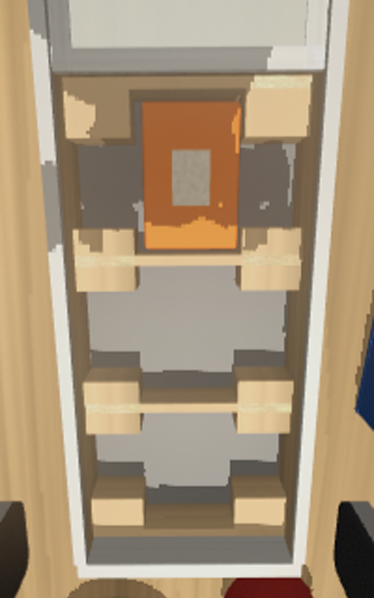

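View pics/c4.png

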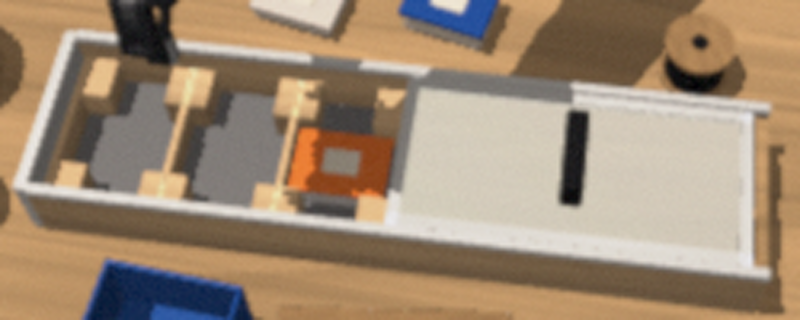

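```bash
python3 - <<'E'
from h import *
s=robot.observe()
P=lambda u,v:(180+u/1.87,v/1.87)
q=[wonz(s,*P(u,v),.036) for u,v in((143,101),(238,101),(239,249),(140,247))]
print('orange',np.mean(q,0).round(4),rect(q))
for v,l,r in((258,138,238),(406,140,237),(490,145,231),(118,132,245)):
    a,b=wonz(s,*P(l,v),.041),wonz(s,*P(r,v),.041); print('guides',((a+b)/2).round(4),np.linalg.norm(a-b).round(4),np.degrees(np.arctan2(*(b-a)[[1,0]])).round(1))
im=cv2.imread('pics/w3.png');g=im.min(2)
# outer rim edges: find white rim extents per row
L=[];R=[]
for v in range(150,290,5):
    row=g[v]>170
    l=np.where(row[190:232])[0];r=np.where(row[330:370])[0]
    if len(l)>3:L.append([wonz(s,190+l[0],v,.072)[:2],wonz(s,190+l[-1]+1,v,.072)[:2]])
    if len(r)>3:R.append([wonz(s,330+r[0],v,.072)[:2],wonz(s,330+r[-1]+1,v,.072)[:2]])
for nm,A in(('Lout',[a[0] for a in L]),('Lin',[a[1] for a in L]),('Rin',[a[0] for a in R]),('Rout',[a[1] for a in R])):
    A=np.array(A);p=np.polyfit(A[:,1],A[:,0],1);print(nm,len(A),'x at -.165',np.polyval(p,-.165).round(4),'ang',-np.degrees(np.arctan(p[0])).round(2),'res',np.std(A[:,0]-np.polyval(p,A[:,1])).round(4))
E
```

```text
orange [ 0.6274 -0.073   0.036 ] (array([628.1, -72.7]), array([59.7, 79.5]), 1.0)
guides [ 0.6281 -0.1179  0.041 ] 0.0597 2.1
guides [ 0.6323 -0.2118  0.041 ] 0.0633 2.1
guides [ 0.6345 -0.2733  0.041 ] 0.0593 2.1
guides [ 0.6252 -0.0428  0.041 ] 0.0624 2.1
Lout 28 x at -.165 0.5541 ang 2.56 res 0.0003
Lin 28 x at -.165 0.5624 ang 2.53 res 0.0017
Rin 28 x at -.165 0.6981 ang 2.52 res 0.0003
Rout 28 x at -.165 0.7062 ang 2.51 res 0.0003
```

Pockets, with case yaw about 2.3°: p2 (.6268,-.0727), p1 (.6302,-.165), p0 (.6338,-.2574). Rim width measured 152 mm and divider pitch 92.5 mm, both as expected. Now I go for the orange empty at (282,93).

```bash
python3 - <<'E'
from h import *
obs(); go([.6272,-.0727,.100])
E
```

```text
t 10.9 p [ 0.6257 -0.1751  0.2311] rot [-1.7998e+02 -5.0000e-02  9.2070e+01] F [ 0.   0.3 -0.9] op 0.0855
tool shift total [0.409 0.021 0.524] rows 4 each [0.1023 0.0052 0.1311]
```

Call:
play_rows(plan="1 0.136 0.007 0 0 0 -0.0015;1 0.136 0.007 0 0 0 0;1 0.137 0.007 0 0 0 0;1 0 0 0.17 0 0 0;1 0 0 0.17 0 0 0;1 0 0 0.18 0 0 0;1 0 0 0 0 0 0")

```text
t: 11.78
eef_pos: [0.6238, -0.072, 0.0979]
ee_rot: [-179.6, -0.1, 92.4]
contact_force: [0.5, 0.3, 1.0]
opening: 0.0853
```

```bash
python3 - <<'E'
from h import *
obs();snap('wrist','w4'); go([.6270,-.0727,.011])
E
```

```text
t 11.78 p [ 0.6238 -0.072   0.0979] rot [-1.7957e+02 -1.4000e-01  9.2360e+01] F [0.5 0.3 1. ] op 0.0853
tool shift total [0.    0.004 0.358] rows 2 each [0.     0.0021 0.1792]
```

View pics/w4.png

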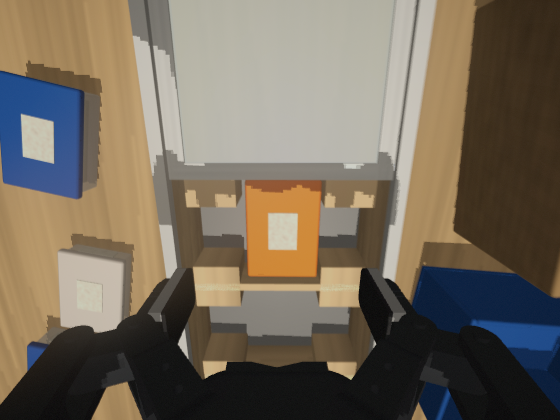

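```bash
python3 - <<'E'
from h import *
s=obs()
for z in (.036,.037): print(wonz(s,283,232,z).round(4))
q=[wonz(s,u,v,.036) for u,v in((246,190),(321,190),(318,277),(248,276))];print(np.array(q).round(4))
go([.6270,-.0727,.011])
E
```

```text
t 11.82 p [ 0.6259 -0.0727  0.1006] rot [-1.7982e+02 -6.0000e-02  9.2340e+01] F [-0.4  0.2 -0.1] op 0.0851
[ 0.6308 -0.0763  0.036 ]
[ 0.6308 -0.0759  0.037 ]
[[ 0.602  -0.0441  0.036 ]
 [ 0.6571 -0.0418  0.036 ]
 [ 0.6613 -0.1148  0.036 ]
 [ 0.6042 -0.1164  0.036 ]]
tool shift total [0.    0.004 0.358] rows 2 each [0.     0.0021 0.1792]
```

Call:
play_rows(plan="1 0 0.004 0.12 0 0 0;1 0 0.004 0.12 0 0 0;1 0 0 0.08 0 0 0;1 0 0 0.036 0 0 0;1 0 0 0 0 0 0;-1 0 0 0 0 0 0;-1 0 0 0 0 0 0;-1 0 0 0 0 0 0;-1 0 0 0 0 0 0;-1 0 0 0 0 0 0;-1 0 0 0 0 0 0")

```text
t: 13.2
eef_pos: [0.6297, -0.0745, 0.0139]
ee_rot: [179.9, 0.0, 92.2]
contact_force: [-1.6, -0.5, 6.4]
opening: 0.0546
```

Call:
play_rows(plan="-1 0 0 -0.02 0 0 0;-1 0 0 -0.06 0 0 0;-1 0 0 -0.15 0 0 0;-1 0 0 -0.15 0 0 0;-1 0 0 -0.15 0 0 0;-1 0 0 -0.15 0 0 0;-1 0 0 0 0 0 0")

```text
t: 14.08
eef_pos: [0.6316, -0.0748, 0.1872]
ee_rot: [179.6, 0.1, 92.2]
contact_force: [-0.1, -0.6, -1.2]
opening: 0.0546
```

```bash
python3 - <<'E'
from h import *
obs();im=snap('wrist','w5')
a=cv2.imread('pics/scene0.png')[205:280,380:465];b=cv2.imread('pics/side0.png')[140:190,210:275]
a=cv2.resize(a,(680,600),interpolation=cv2.INTER_CUBIC);cv2.imwrite('pics/t1.png',a);cv2.imwrite('pics/t2.png',cv2.resize(b,(780,600),interpolation=cv2.INTER_CUBIC))
E
```

```text
t 14.07 p [ 0.6316 -0.0748  0.1872] rot [1.7956e+02 1.2000e-01 9.2230e+01] F [-0.1 -0.6 -1.2] op 0.0546
```

View pics/w5.png

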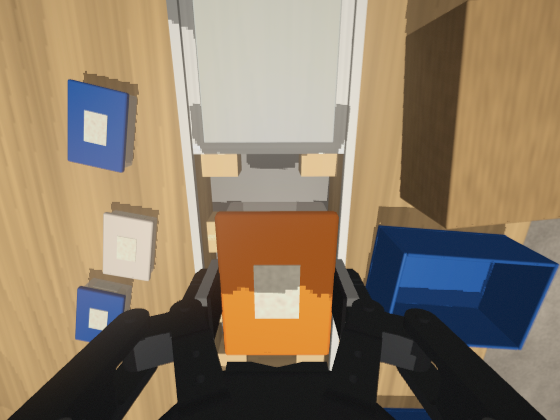

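View pics/t1.png

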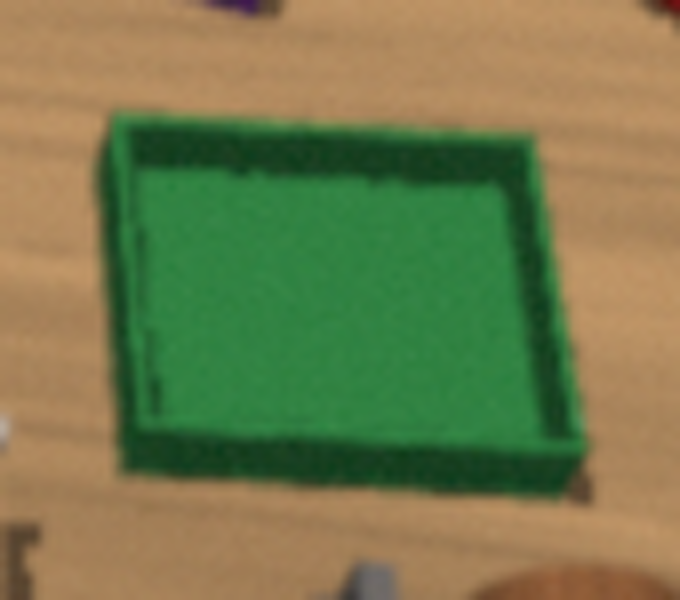

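View pics/t2.png

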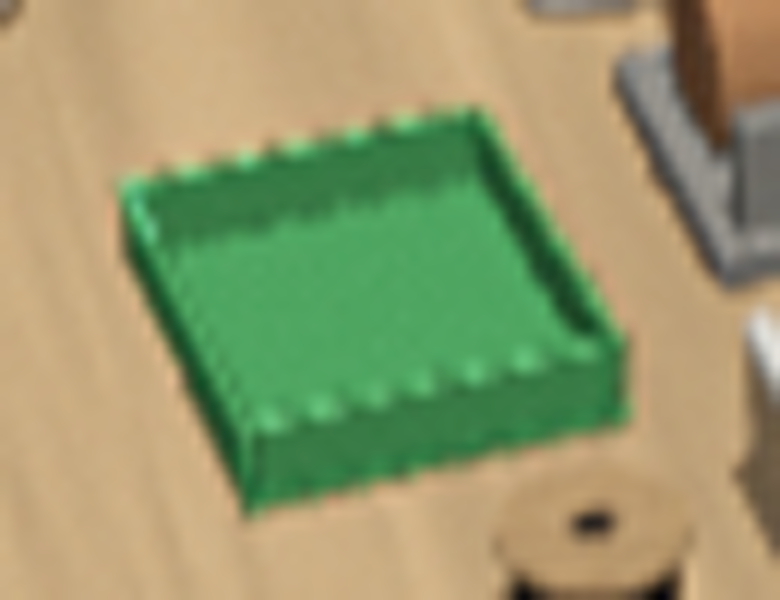

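```bash
python3 - <<'E'
from h import *
q=np.array([onz('scene',380+u/8,205+v/8,.035) for u,v in((110,118),(533,135),(582,440),(130,430))]);print(q.mean(0).round(4),rect(q))
q=np.array([onz('side',210+u/12,140+v/12,.035) for u,v in((122,185),(480,108),(625,340),(255,420))]);print(q.mean(0).round(4),rect(q))
s=obs(); go([.443,.374,.187])
for im,nm in((cv2.imread('pics/w5.png'),'w5'),):
    for c in blobs(mask(im,'blue'),300,5000): print('blue',c.mean(0),*rect([wonz(s,u,v,.03) for u,v in c]))
E
```

```text
[0.4399 0.3841 0.035 ] (array([440.8, 383.8]), array([127.4, 153.9]), 6.5)
[0.44   0.3816 0.035 ] (array([439.2, 380.9]), array([125.3, 146.9]), 6.1)
t 14.12 p [ 0.6303 -0.0745  0.1848] rot [1.7977e+02 7.0000e-02 9.2240e+01] F [-1.2  0.1 -0.7] op 0.0547
tool shift total [ 1.822 -0.679 -0.009] rows 10 each [ 0.1822 -0.0679 -0.0009]
blue [ 94.61428571 313.2047619 ] [ 417.6 -240.6] [54.1 76.4] -12.4
blue [ 94.58846154 123.69230769] [451.1 -11.8] [53.7 77. ] -10.8
```

Call:
play_rows(plan="-1 0.186 -0.069 0 0 0 0;-1 0.186 -0.069 0 0 0 0;-1 0.186 -0.069 0 0 0 0;-1 0.186 -0.069 0 0 0 0;-1 0.186 -0.069 0 0 0 0;-1 0.186 -0.069 0 0 0 0;-1 0.186 -0.069 0 0 0 0;-1 0.186 -0.069 0 0 0 0;-1 0.186 -0.069 0 0 0 0;-1 0.184 -0.068 0 0 0 0;-1 0 0 0 0 0 -0.022;-1 0 0 0 0 0 0")

```text
t: 15.62
eef_pos: [0.4377, 0.3832, 0.1811]
ee_rot: [-179.9, 0.1, 96.2]
contact_force: [-0.0, -0.7, 0.0]
opening: 0.0548
```

```bash
python3 - <<'E'
from h import *
obs();im=snap('wrist','w6'); snap('scene','s6'); go([.440,.383,.02])
E
```

```text
t 15.62 p [0.4377 0.3832 0.1811] rot [-1.7988e+02  7.0000e-02  9.6220e+01] F [-0.  -0.7  0. ] op 0.0548
tool shift total [0.001 0.006 0.646] rows 4 each [0.0003 0.0015 0.1615]
```

View pics/w6.png

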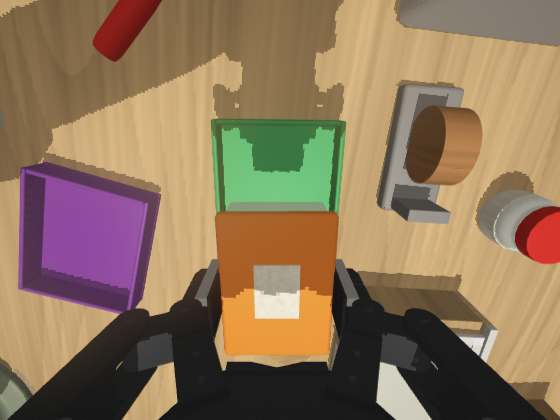

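The green tray is framed squarely and centred under the held empty. I lower it, release with only partial opening because of the tray walls, and rise.

Call:
play_rows(plan="-1 0 0.006 0.16 0 0 0;-1 0 0 0.16 0 0 0;-1 0 0 0.16 0 0 0;-1 0 0 0.1 0 0 0;-1 0 0 0.05 0 0 0;-1 0 0 0.02 0 0 0;-1 0 0 0.01 0 0 0;-1 0 0 0 0 0 0")

```text
t: 16.73
eef_pos: [0.441, 0.3837, 0.0181]
ee_rot: [179.9, -0.0, 96.2]
contact_force: [0.5, -0.2, -0.6]
opening: 0.0546
```

Call:
play_rows(plan="-1 0 0 0.008 0 0 0;-1 0 0 0.008 0 0 0;-1 0 0 0 0 0 0")

```text
t: 17.1
eef_pos: [0.4402, 0.3833, 0.0132]
ee_rot: [-180.0, 0.0, 96.2]
contact_force: [0.4, -0.3, -1.7]
opening: 0.0547
```

Call:
play_rows(plan="-1 0 0 0.005 0 0 0;-1 0 0 0 0 0 0;0.5 0 0 0 0 0 0;0.5 0 0 0 0 0 0;0.5 0 0 0 0 0 0;0.5 0 0 -0.06 0 0 0;0.5 0 0 -0.1 0 0 0;0.5 0 0 -0.15 0 0 0;0.5 0 0 -0.2 0 0 0;1 0 0 -0.2 0 0 0;1 0 0 0 0 0 0")

```text
t: 18.48
eef_pos: [0.443, 0.3852, 0.1953]
ee_rot: [179.5, -0.3, 96.2]
contact_force: [0.5, 1.0, -0.9]
opening: 0.0856
```

```bash
python3 - <<'E'
from h import *
s=obs();im=snap('wrist','w7'); go([.455,-.02,.20])
E
```

```text
t 18.48 p [0.443  0.3852 0.1953] rot [179.5   -0.26  96.2 ] F [ 0.5  1.  -0.9] op 0.0856
tool shift total [-1.613 -0.122 -0.029] rows 9 each [-0.1793 -0.0135 -0.0032]
```

View pics/w7.png

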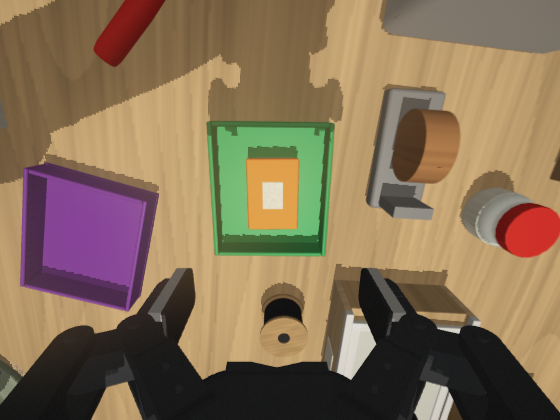

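The empty sits upright in the green tray at (272,193). Next, the nearer blue tub.

Call:
play_rows(plan="1 -0.182 -0.0153 -0.0125 0 0 0;1 -0.182 -0.0153 -0.0125 0 0 0;1 -0.182 -0.0153 -0.0125 0 0 0;1 -0.182 -0.0153 -0.0125 0 0 0;1 -0.182 -0.0153 -0.0125 0 0 0;1 -0.182 -0.0153 -0.0125 0 0 0;1 -0.182 -0.0153 -0.0125 0 0 0;1 -0.182 -0.0153 -0.0125 0 0 0;1 0 0 0 0 0 0.047;1 0 0 0 0 0 0.047;1 0 0 0 0 0 0;1 0 0 0 0 0 0")

```text
t: 20.02
eef_pos: [0.4487, 0.0183, 0.2141]
ee_rot: [-179.9, 0.0, 79.4]
contact_force: [-0.6, 1.0, 0.1]
opening: 0.0854
```

```bash
cat >> h.py <<'E'
def tubs(im,s):
    h=cv2.cvtColor(im,cv2.COLOR_BGR2HSV)
    for c in blobs(mask(im,'blue'),400,9000): print('blue',c.mean(0).round(),*rect([wonz(s,u,v,.03) for u,v in c]))
    wm=cv2.inRange(h,(0,0,140),(30,70,255))
    for c in blobs(wm,400,6000): print('white',c.mean(0).round(),*rect([wonz(s,u,v,.022) for u,v in c]))
E
python3 - <<'E'
from h import *
s=obs();im=snap('wrist','w8'); tubs(im,s)
E
```

```text
t 20.02 p [0.4487 0.0183 0.2141] rot [-179.94    0.     79.41] F [-0.6  1.   0.1] op 0.0854
blue [288. 353.] [ 420.5 -224.5] [44.  54.7] 77.7
blue [283. 212.] [450.5 -12.3] [54.3 75.6] -10.5
white [307. 301.] [ 460.1 -148. ] [54.9 79.1] -9.9
```

View pics/w8.png

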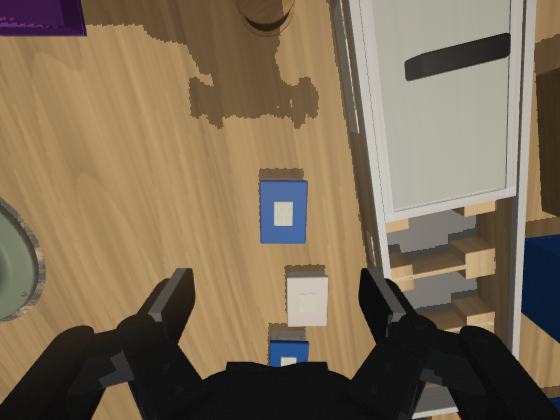

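```bash
python3 - <<'E'
from h import *
s=obs();go([.451,-.013,.010])
from h import *
P=np.array(robot.camera_model('wrist')['tool_from_camera']);K=np.array(robot.camera_model('wrist')['camera_matrix'])
# orange in-hand (w5): lid plane at tool z = -(.036-.0125)=-.0235
for z in(-.0225,-.0255):
  for u,v in((217,212),(337,212),(331,355),(225,355)):
    d=P[:3,:3]@np.linalg.solve(K,[u,v,1.]);c=P[:3,3];print((c+d*(z-c[2])/d[2]).round(4))
E
```

```text
t 20.07 p [0.4489 0.0184 0.2142] rot [-179.95    0.     79.39] F [-1.  -0.8 -0.3] op 0.0858
tool shift total [-0.122  0.031  0.817] rows 5 each [-0.0244  0.0063  0.1633]
[ 0.0422 -0.0262 -0.0225]
[ 0.0422  0.0261 -0.0225]
[-0.037   0.0284 -0.0225]
[-0.037  -0.0272 -0.0225]
[ 0.0432 -0.0256 -0.0255]
[ 0.0433  0.0255 -0.0255]
[-0.034   0.0277 -0.0255]
[-0.034  -0.0265 -0.0255]
```

Call:
play_rows(plan="1 -0.024 0.006 0.16 0 0 0;1 -0.024 0.006 0.16 0 0 0;1 -0.024 0.006 0.16 0 0 0;1 -0.025 0.006 0.16 0 0 0;1 -0.025 0.007 0.12 0 0 0;1 0 0 0.057 0 0 0;1 0 0 0 0 0 0;-1 0 0 0 0 0 0;-1 0 0 0 0 0 0;-1 0 0 0 0 0 0;-1 0 0 0 0 0 0;-1 0 0 0 0 0 0")

```text
t: 21.58
eef_pos: [0.4521, -0.0132, 0.0117]
ee_rot: [179.9, -0.0, 79.3]
contact_force: [-0.7, 0.6, 6.2]
opening: 0.0545
```

Call:
play_rows(plan="-1 0 0 0 0 0 0;-1 0 0 -0.03 0 0 0;-1 0 0 -0.12 0 0 0;-1 0 0 -0.15 0 0 0;-1 0 0 -0.15 0 0 0;-1 0 0 -0.15 0 0 0;-1 0 0 -0.1 0 0 0;-1 0 0 0 0 0 0;-1 0 0 0 0 0 0")

```text
t: 22.7
eef_pos: [0.4505, -0.0131, 0.1846]
ee_rot: [-179.9, -0.0, 79.3]
contact_force: [-0.4, 0.1, -2.0]
opening: 0.0547
```

```bash
cat >> h.py <<'E'
def inhand(im,kind,zl):
    # zl: tool z of lid plane (negative); lid blob near the image bottom centre
    m=robot.camera_model('wrist');P=np.array(m['tool_from_camera']);K=np.array(m['camera_matrix'])
    if kind=='blue': mm=mask(im,'blue')
    else: mm=cv2.inRange(cv2.cvtColor(im,cv2.COLOR_BGR2HSV),(0,0,140),(30,70,255))
    mm[:190]=0; mm[:,:200]=0; mm[:,360:]=0
    c=max(blobs(mm,1500,60000),key=len)
    W=[]
    for u,v in c:
        d=P[:3,:3]@np.linalg.solve(K,[u,v,1.]);o=P[:3,3];W.append((o+d*(zl-o[2])/d[2])[:2])
    print('px',c.min(0),c.max(0),'tool',*rect([(-w[1],w[0]) for w in W]),'(=-ty,tx)')
E
python3 - <<'E'
from h import *
s=obs();im=snap('wrist','w9'); inhand(im,'blue',-.020)
E
```

```text
t 22.7 p [ 0.4505 -0.0131  0.1846] rot [-179.95   -0.     79.28] F [-0.4  0.1 -2. ] op 0.0547
px [221 211] [335 366] tool [ 0.3 -2.6] [53.6 89. ] -0.0 (=-ty,tx)
```

View pics/w9.png

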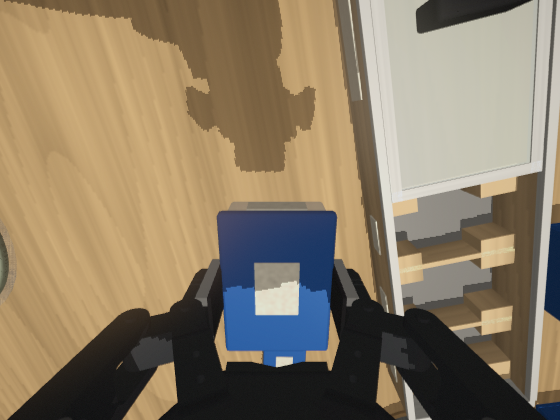

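```bash
cat >> h.py <<'E'
def hand(rows,zs,u=278):
    m=robot.camera_model('wrist');P=np.array(m['tool_from_camera']);K=np.array(m['camera_matrix'])
    for z in zs:
        a=[]
        for v in rows:
            d=P[:3,:3]@np.linalg.solve(K,[u,v,1.]);o=P[:3,3];a.append((o+d*(z-o[2])/d[2])[0])
        print(z,'len',round(a[0]-a[1],4),'cen tx',round(sum(a)/2,4))
E
python3 - <<'E'
from h import *
im=cv2.imread('pics/w9.png'); cv2.imwrite('pics/c9.png',cv2.resize(im[195:375,200:360],(533,600),interpolation=cv2.INTER_CUBIC))
hand((211,350),(-.018,-.020,-.022)); hand((212,355),(-.022,-.0235,-.025)); obs()
E
```

```text
-0.018 len 0.0793 cen tx 0.0015
-0.02 len 0.078 cen tx 0.0029
-0.022 len 0.0767 cen tx 0.0042
-0.022 len 0.0796 cen tx 0.0023
-0.0235 len 0.0786 cen tx 0.0033
-0.025 len 0.0776 cen tx 0.0043
t 22.75 p [ 0.4501 -0.013   0.1842] rot [-179.88    0.     79.27] F [-0.7 -0.  -1.8] op 0.0544
```

View pics/c9.png

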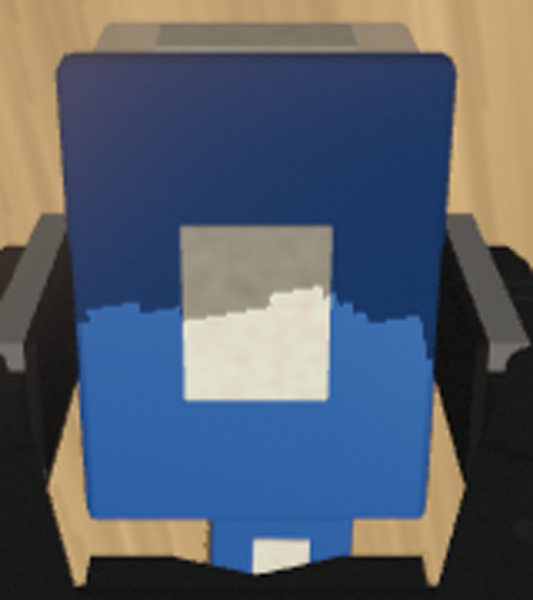

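```bash
python3 - <<'E'
from h import *
go([.6270,-.0745,.17])
E
```

```text
tool shift total [-0.11   0.741  0.057] rows 4 each [-0.0275  0.1852  0.0142]
```

Call:
play_rows(plan="-1 -0.0275 0.185 0 0 0 0;-1 -0.0275 0.185 0 0 0 0;-1 -0.0275 0.185 0 0 0 0;-1 -0.0275 0.185 0 0 0 0;-1 0 0 0 0 0 -0.0361;-1 0 0 0 0 0 -0.0361;-1 0 0 0.06 0 0 0;-1 0 0 0 0 0 0;-1 0 0 0 0 0 0;-1 0 0 0 0 0 0")

```text
t: 24.0
eef_pos: [0.6279, -0.0747, 0.1705]
ee_rot: [180.0, 0.0, 92.2]
contact_force: [0.6, 0.5, -2.1]
opening: 0.0546
```

```bash
python3 - <<'E'
from h import *
s=obs(); go([.6268,-.0745,.10]); im=snap('wrist','w10')
E
```

```text
t 24.0 p [ 0.6279 -0.0747  0.1705] rot [1.7997e+02 1.0000e-02 9.2240e+01] F [ 0.6  0.5 -2.1] op 0.0546
tool shift total [ 0.001 -0.005  0.282] rows 2 each [ 0.0005 -0.0023  0.1411]
```

View pics/w10.png

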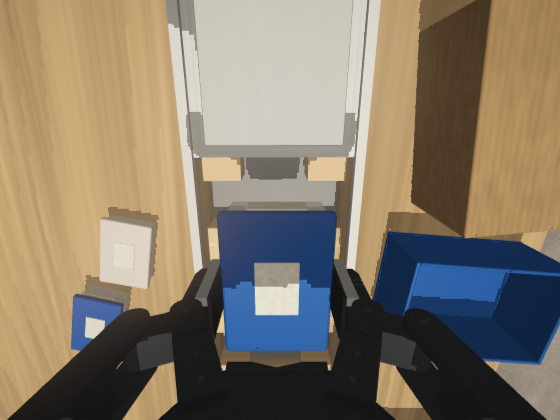

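Call:
play_rows(plan="-1 0 -0.002 0.14 0 0 0;-1 0 -0.002 0.14 0 0 0;-1 0 0 0.1 0 0 0;-1 0 0 0.06 0 0 0;-1 0 0 0.04 0 0 0;-1 0 0 0.04 0 0 0;-1 0 0 0.03 0 0 0;-1 0 0 0.03 0 0 0;-1 0 0 0 0 0 0;-1 0 0 0 0 0 0")

```text
t: 25.3
eef_pos: [0.627, -0.0748, 0.0255]
ee_rot: [180.0, 0.0, 92.3]
contact_force: [0.3, 0.2, -1.9]
opening: 0.0546
```

Call:
play_rows(plan="-1 0 0 0.015 0 0 0;-1 0 0 0.01 0 0 0;-1 0 0 0 0 0 0;-1 0 0 0 0 0 0")

```text
t: 25.8
eef_pos: [0.6268, -0.0747, 0.019]
ee_rot: [-180.0, -0.0, 92.3]
contact_force: [0.9, -0.3, -1.6]
opening: 0.0547
```

Call:
play_rows(plan="-1 0 0 0.006 0 0 0;-1 0 0 0 0 0 0;-1 0 0 0 0 0 0")

```text
t: 26.18
eef_pos: [0.6271, -0.0748, 0.0178]
ee_rot: [180.0, 0.0, 92.3]
contact_force: [-0.4, -0.5, 1.6]
opening: 0.0547
```

The tub bottom has met the pocket floor at the predicted height. I release and rise.

Call:
play_rows(plan="1 0 0 0 0 0 0;1 0 0 0 0 0 0;1 0 0 0 0 0 0;1 0 0 0 0 0 0;1 0 0 -0.08 0 0 0;1 0 0 -0.15 0 0 0;1 0 0 -0.2 0 0 0;1 0 0 -0.2 0 0 0;1 0 0 -0.2 0 0 0;1 0 0 0 0 0 0;1 0 0 0 0 0 0")

```text
t: 27.55
eef_pos: [0.6265, -0.0746, 0.2246]
ee_rot: [-180.0, -0.0, 92.3]
contact_force: [-0.0, -0.1, -1.6]
opening: 0.0854
```

```bash
python3 - <<'E'
from h import *
s=obs(); im=snap('wrist','w11'); tubs(im,s)
for c in blobs(mask(im,'blue'),400,20000): print('blue36',c.mean(0).round(),*rect([wonz(s,u,v,.036) for u,v in c]))
go([.421,-.215,.225])
E
```

```text
t 27.55 p [ 0.6265 -0.0746  0.2246] rot [-1.7998e+02 -1.0000e-02  9.2270e+01] F [-0.  -0.1 -1.6] op 0.0854
blue [118. 297.] [ 418.2 -242.6] [54.7 76.4] -12.1
blue [472. 280.] [ 868.4 -201.6] [126.9 183.4] 87.4
blue [279. 196.] [626.7 -84.6] [54.6 61.1] 3.8
white [276. 306.] [ 632.8 -252. ] [ 43.9 127.2] -87.7
white [146. 234.] [ 461.9 -147.9] [57.6 80.6] -9.2
blue36 [118. 297.] [ 421.9 -238.1] [53.7 75. ] -12.1
blue36 [472. 280.] [ 864.  -197.9] [124.6 180.1] 87.4
blue36 [279. 196.] [626.6 -83. ] [53.7 60. ] 3.8
tool shift total [-0.529 -0.842 -0.005] rows 5 each [-0.1058 -0.1683 -0.001 ]
```

View pics/w11.png

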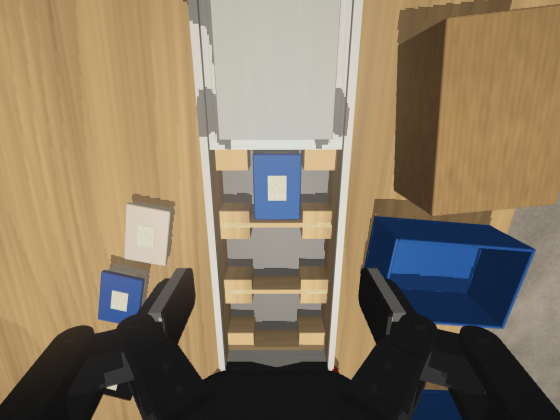

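Call:
play_rows(plan="1 -0.106 -0.168 0 0 0 0;1 -0.106 -0.168 0 0 0 0;1 -0.106 -0.168 0 0 0 0;1 -0.106 -0.168 0 0 0 0;1 -0.106 -0.168 0 0 0 0;1 0 0 0 0 0 0.04;1 0 0 0 0 0 0.04;1 0 0 0 0 0 0;1 0 0 0 0 0 0")

```text
t: 28.72
eef_pos: [0.4218, -0.2151, 0.2242]
ee_rot: [-179.9, -0.0, 78.0]
contact_force: [-0.1, -0.1, -0.5]
opening: 0.0854
```

```bash
python3 - <<'E'
from h import *
s=obs(); im=snap('wrist','w12'); tubs(im,s); go([.418,-.242,.010])
E
```

```text
t 28.73 p [ 0.4218 -0.2151  0.2242] rot [-1.7991e+02 -4.0000e-02  7.7980e+01] F [-0.1 -0.1 -0.5] op 0.0854
blue [278. 210.] [ 416.5 -243.7] [54.  74.8] -12.0
blue [451.  26.] [629.3 -86.9] [55.  56.7] -88.4
white [436. 410.] [ 604.2 -631.5] [55.7 81.9] 78.1
white [534. 288.] [ 735.1 -431.7] [73.3 77.4] 5.4
white [300. 124.] [ 459.2 -149.3] [54.8 79. ] -9.1
white [452.  12.] [634.5 -75.1] [22.7 25.6] 0.8
white [470. 142.] [ 664.8 -200.4] [182.7 307.2] 2.4
tool shift total [-0.109  0.007  0.857] rows 5 each [-0.0217  0.0014  0.1715]
```

View pics/w12.png

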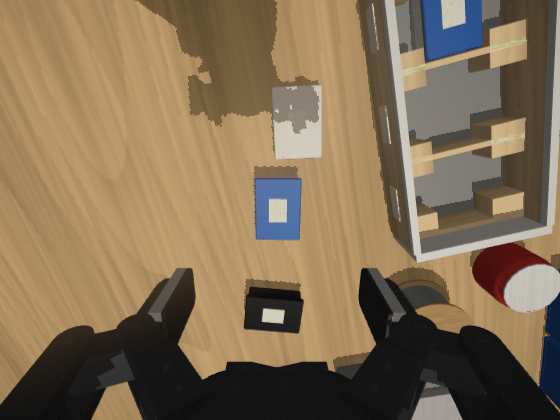

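Blue tub at (278,210) gives (.417,-.243). The black look-alike is clear of it at (273,312). I grasp the blue one.

Call:
play_rows(plan="1 -0.022 0 0.17 0 0 0;1 -0.022 0 0.17 0 0 0;1 -0.022 0 0.17 0 0 0;1 -0.022 0 0.17 0 0 0;1 -0.023 0 0.12 0 0 0;1 0 0 0.057 0 0 0;1 0 0 0 0 0 0;-1 0 0 0 0 0 0;-1 0 0 0 0 0 0;-1 0 0 0 0 0 0;-1 0 0 0 0 0 0;-1 0 0 0 0 0 0")

```text
t: 30.28
eef_pos: [0.4174, -0.2432, 0.0123]
ee_rot: [179.9, 0.1, 77.9]
contact_force: [0.2, 0.7, 4.9]
opening: 0.0545
```

Call:
play_rows(plan="-1 0 0 0 0 0 0;-1 0 0 -0.03 0 0 0;-1 0 0 -0.12 0 0 0;-1 0 0 -0.15 0 0 0;-1 0 0 -0.15 0 0 0;-1 0 0 -0.15 0 0 0;-1 0 0 -0.1 0 0 0;-1 0 0 0 0 0 0;-1 0 0 0 0 0 0")

```text
t: 31.4
eef_pos: [0.4158, -0.2421, 0.1851]
ee_rot: [-179.9, -0.0, 77.9]
contact_force: [0.4, -0.4, -1.3]
opening: 0.0548
```

```bash
python3 - <<'E'
from h import *
s=obs();im=snap('wrist','w13'); inhand(im,'blue',-.019);go([.6303,-.1672,.17])
cv2.imwrite('pics/c13.png',cv2.resize(im[195:375,200:360],(533,600),interpolation=cv2.INTER_CUBIC))
E
```

```text
t 31.4 p [ 0.4158 -0.2421  0.1851] rot [-1.7995e+02 -3.0000e-02  7.7870e+01] F [ 0.4 -0.4 -1.3] op 0.0548
px [221 213] [335 350] tool [0.2 1.7] [53.8 77.7] -0.0 (=-ty,tx)
tool shift total [0.473 0.777 0.059] rows 5 each [0.0945 0.1554 0.0117]
```

View pics/c13.png

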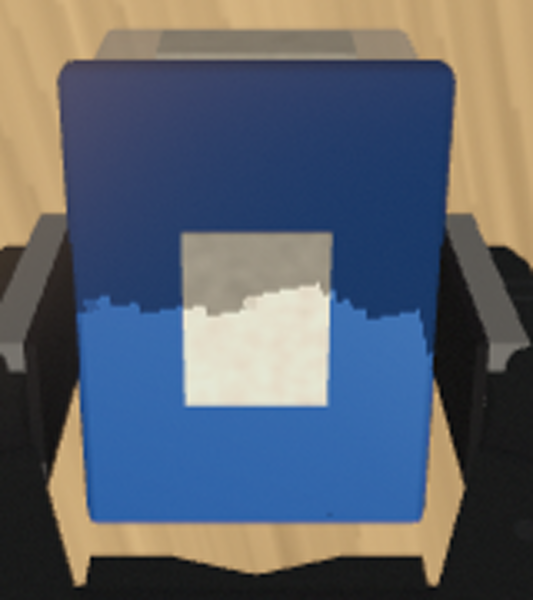

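Call:
play_rows(plan="-1 0.095 0.1553 0 0 0 0;-1 0.095 0.1553 0 0 0 0;-1 0.095 0.1553 0 0 0 0;-1 0.095 0.1553 0 0 0 0;-1 0.095 0.1553 0 0 0 0;-1 0 0 0 0 0 -0.0401;-1 0 0 0 0 0 -0.0401;-1 0 0 0.06 0 0 0;-1 0 0 0 0 0 0;-1 0 0 0 0 0 0;-1 0 0 0 0 0 0")

```text
t: 32.83
eef_pos: [0.6312, -0.1674, 0.171]
ee_rot: [180.0, 0.0, 92.3]
contact_force: [0.2, -0.9, -0.7]
opening: 0.0545
```

```bash
python3 - <<'E'
from h import *
s=obs(); go([.6302,-.1664,.025])
E
```

```text
t 32.83 p [ 0.6312 -0.1674  0.171 ] rot [1.7998e+02 1.0000e-02 9.2270e+01] F [ 0.2 -0.9 -0.7] op 0.0545
tool shift total [ 0.004 -0.004  0.584] rows 3 each [ 0.0014 -0.0013  0.1947]
```

Call:
play_rows(plan="-1 0.004 -0.004 0.14 0 0 0;-1 0 0 0.14 0 0 0;-1 0 0 0.1 0 0 0;-1 0 0 0.06 0 0 0;-1 0 0 0.04 0 0 0;-1 0 0 0.04 0 0 0;-1 0 0 0.03 0 0 0;-1 0 0 0.03 0 0 0;-1 0 0 0.02 0 0 0;-1 0 0 0 0 0 0;-1 0 0 0 0 0 0")

```text
t: 34.2
eef_pos: [0.6303, -0.1664, 0.021]
ee_rot: [180.0, 0.0, 92.3]
contact_force: [-0.8, 0.1, -1.7]
opening: 0.0544
```

Call:
play_rows(plan="-1 0 0 0.008 0 0 0;-1 0 0 0.004 0 0 0;-1 0 0 0 0 0 0;-1 0 0 0 0 0 0")

```text
t: 34.7
eef_pos: [0.6303, -0.1664, 0.0184]
ee_rot: [180.0, 0.0, 92.3]
contact_force: [-2.7, 0.7, 4.7]
opening: 0.0543
```

Floor contact at 4.7 N, at the expected height. I release, rise, and swing towards the white tub.

Call:
play_rows(plan="1 0 0 0 0 0 0;1 0 0 0 0 0 0;1 0 0 0 0 0 0;1 0 0 0 0 0 0;1 0 0 -0.08 0 0 0;1 0 0 -0.15 0 0 0;1 0 0 -0.2 0 0 0;1 0 0 -0.2 0 0 0;1 0 0 -0.2 0 0 0;1 0 0 0 0 0 0;1 0 0 0 0 0 0")

```text
t: 36.08
eef_pos: [0.6298, -0.1662, 0.2248]
ee_rot: [-180.0, -0.0, 92.3]
contact_force: [-0.6, -0.1, -0.7]
opening: 0.0858
```

```bash
python3 - <<'E'
from h import *
s=obs(); im=snap('wrist','w14'); tubs(im,s)
h=blobs(mask(im,'blue'),400,20000)
for c in h: print('blue36',c.mean(0).round(),c.min(0),c.max(0),*rect([wonz(s,u,v,.036) for u,v in c]))
go([.461,-.12,.225])
E
```

```text
t 36.08 p [ 0.6298 -0.1662  0.2248] rot [-1.7998e+02 -1.0000e-02  9.2300e+01] F [-0.6 -0.1 -0.7] op 0.0858
blue [277. 187.] [ 630.1 -168.2] [55.1 78.8] 2.5
blue [277. 130.] [ 627.6 -100.1] [28.1 54.5] -87.7
white [326. 356.] [ 717.8 -425.6] [54.3 77.1] 70.4
white [136. 163.] [ 462.5 -148.5] [59.  80.3] -9.3
white [548. 139.] [ 938.2 -101. ] [34.1 72.1] 19.8
blue36 [277. 187.] [253 155] [300 219] [ 630.  -166.6] [54.1 77.4] 2.5
blue36 [467. 203.] [386 149] [559 262] [ 858.  -183.2] [128.7 199.7] 87.3
blue36 [277. 130.] [253 116] [301 142] [627.6 -99.8] [27.6 53.6] -87.7
tool shift total [ 0.211 -0.665 -0.004] rows 4 each [ 0.0528 -0.1663 -0.0011]
```

View pics/w14.png

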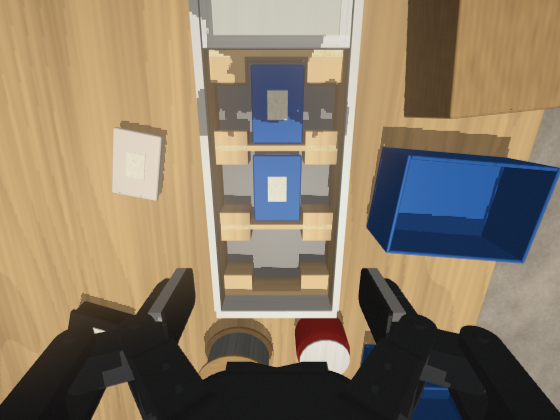

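Call:
play_rows(plan="1 0.0528 -0.166 0 0 0 0;1 0.0528 -0.166 0 0 0 0;1 0.0528 -0.166 0 0 0 0;1 0.0528 -0.166 0 0 0 0;1 0 0 0 0 0 0.0322;1 0 0 0 0 0 0.0322;1 0 0 0 0 0 0;1 0 0 0 0 0 0;1 0 0 0 0 0 0")

```text
t: 37.25
eef_pos: [0.462, -0.1202, 0.2248]
ee_rot: [-180.0, -0.0, 80.8]
contact_force: [0.1, 0.5, 1.6]
opening: 0.0852
```

```bash
python3 - <<'E'
from h import *
s=obs(); im=snap('wrist','w15'); tubs(im,s); go([.460,-.149,.007])
E
```

```text
t 37.25 p [ 0.462  -0.1202  0.2248] rot [-1.7995e+02 -1.0000e-02  8.0760e+01] F [0.1 0.5 1.6] op 0.0852
blue [421. 202.] [ 632.  -168.8] [56.3 80.9] 2.0
blue [418. 123.] [628.5 -75.2] [56.  80.3] 1.8
white [278. 206.] [ 459.8 -148.4] [55.3 78.9] -9.2
white [418. 125.] [633.2 -76.4] [22.3 30.6] 2.2
tool shift total [-0.115  0.01   0.872] rows 5 each [-0.023   0.0021  0.1744]
```

View pics/w15.png

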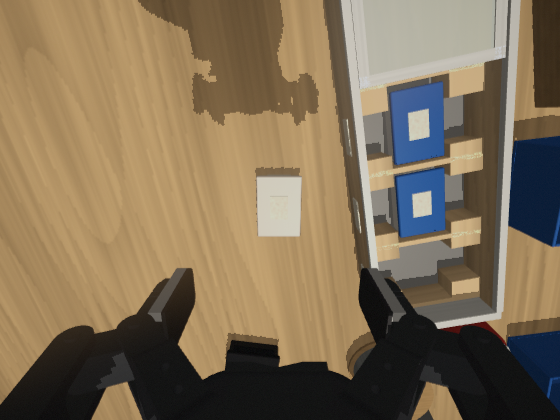

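Call:
play_rows(plan="1 -0.022 0.001 0.17 0 0 0;1 -0.022 0.001 0.17 0 0 0;1 -0.022 0.001 0.17 0 0 0;1 -0.022 0.001 0.17 0 0 0;1 -0.022 0.001 0.12 0 0 0;1 0 0 0.06 0 0 0;1 0 0 0.02 0 0 0;1 0 0 0 0 0 0;1 0 0 0 0 0 0")

```text
t: 38.42
eef_pos: [0.4598, -0.1478, 0.0063]
ee_rot: [179.9, 0.0, 80.7]
contact_force: [0.0, 0.1, 0.4]
opening: 0.0855
```

Call:
play_rows(plan="-1 0 0 0 0 0 0;-1 0 0 0 0 0 0;-1 0 0 0 0 0 0;-1 0 0 0 0 0 0;-1 0 0 0 0 0 0;-1 0 0 0 0 0 0")

```text
t: 39.17
eef_pos: [0.4594, -0.1477, 0.0063]
ee_rot: [179.9, 0.0, 80.7]
contact_force: [-1.5, 0.6, 8.5]
opening: 0.0546
```

Call:
play_rows(plan="-1 0 0 -0.03 0 0 0;-1 0 0 -0.12 0 0 0;-1 0 0 -0.15 0 0 0;-1 0 0 -0.15 0 0 0;-1 0 0 -0.15 0 0 0;-1 0 0 -0.12 0 0 0;-1 0 0 0 0 0 0;-1 0 0 0 0 0 0")

```text
t: 40.17
eef_pos: [0.4582, -0.1472, 0.1844]
ee_rot: [-179.9, -0.0, 80.7]
contact_force: [-0.8, -0.4, -2.4]
opening: 0.0544
```

```bash
python3 - <<'E'
from h import *
s=obs();im=snap('wrist','w16');go([.6302,-.1665,.18])
cv2.imwrite('pics/c16.png',cv2.resize(im[195:375,200:360],(533,600),interpolation=cv2.INTER_CUBIC))
E
```

```text
t 40.17 p [ 0.4582 -0.1472  0.1844] rot [-1.7993e+02 -2.0000e-02  8.0710e+01] F [-0.8 -0.4 -2.4] op 0.0544
tool shift total [0.035 0.693 0.016] rows 4 each [0.0087 0.1732 0.004 ]
```

View pics/c16.png

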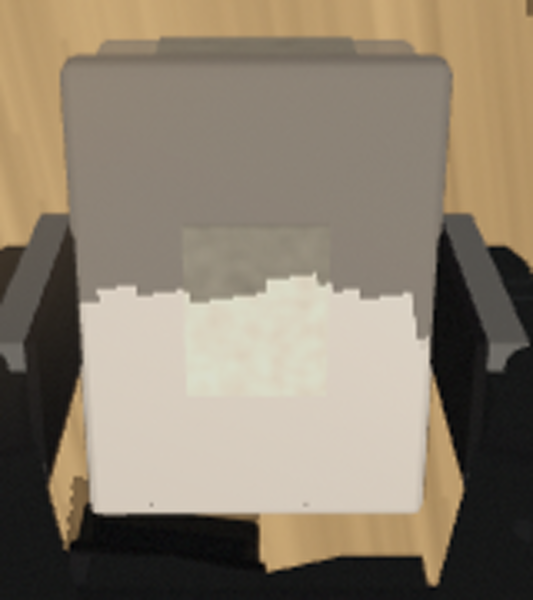

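```bash
python3 - <<'E'
from h import *
hand((212.4,348.9),(-.0155,-.017)); hand((213.2,351.5),(-.018,-.0185));hand((211.2,350.7),(-.018,-.0185))
E
```

```text
-0.0155 len 0.0794 cen tx -0.0001
-0.017 len 0.0785 cen tx 0.0009
-0.018 len 0.0792 cen tx 0.0005
-0.0185 len 0.0789 cen tx 0.0008
-0.018 len 0.0797 cen tx 0.0013
-0.0185 len 0.0793 cen tx 0.0016
```

Call:
play_rows(plan="-1 0.0093 0.1732 0 0 0 0;-1 0.0093 0.1732 0 0 0 0;-1 0.0093 0.1732 0 0 0 0;-1 0.0093 0.1732 0 0 0 0;-1 0 0 0 0 0 -0.0322;-1 0 0 0 0 0 -0.0322;-1 0 0 0.06 0 0 0;-1 0 0 0 0 0 0;-1 0 0 0 0 0 0;-1 0 0 0 0 0 0")

```text
t: 41.48
eef_pos: [0.6315, -0.1665, 0.1706]
ee_rot: [180.0, 0.0, 92.3]
contact_force: [-0.1, 0.0, -2.8]
opening: 0.0547
```

```bash
python3 - <<'E'
from h import *
s=obs(); go([.6302,-.1659,.05]); snap('wrist','w17')
E
```

```text
t 41.48 p [ 0.6315 -0.1665  0.1706] rot [1.7997e+02 1.0000e-02 9.2280e+01] F [-0.1  0.  -2.8] op 0.0547
tool shift total [ 0.002 -0.005  0.482] rows 3 each [ 0.0008 -0.0016  0.1607]
```

View pics/w17.png

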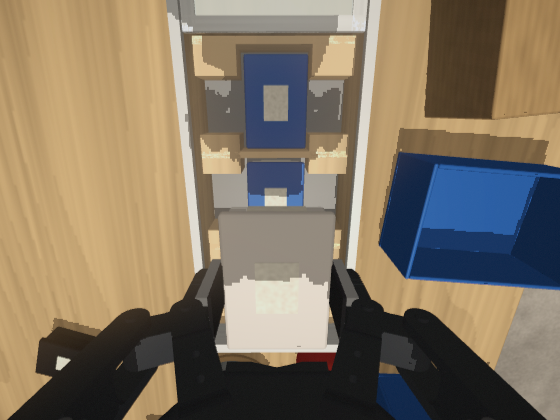

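Call:
play_rows(plan="-1 0.002 -0.005 0.14 0 0 0;-1 0 0 0.14 0 0 0;-1 0 0 0.1 0 0 0;-1 0 0 0.06 0 0 0;-1 0 0 0.03 0 0 0;-1 0 0 0.02 0 0 0;-1 0 0 0 0 0 0;-1 0 0 0 0 0 0;-1 0 0 0 0 0 0")

```text
t: 42.65
eef_pos: [0.6305, -0.1661, 0.0484]
ee_rot: [179.9, 0.0, 92.3]
contact_force: [0.6, 0.0, -1.0]
opening: 0.0541
```

Call:
play_rows(plan="-1 0 0 0.008 0 0 0;-1 0 0 0.008 0 0 0;-1 0 0 0 0 0 0;-1 0 0 0 0 0 0")

```text
t: 43.15
eef_pos: [0.63, -0.1659, 0.0437]
ee_rot: [-180.0, -0.0, 92.3]
contact_force: [0.1, 1.0, -1.7]
opening: 0.0545
```

Call:
play_rows(plan="-1 0 0 0.005 0 0 0;-1 0 0 0.003 0 0 0;-1 0 0 0 0 0 0;-1 0 0 0 0 0 0")

```text
t: 43.65
eef_pos: [0.6302, -0.166, 0.0424]
ee_rot: [180.0, 0.0, 92.3]
contact_force: [-2.4, 0.7, 5.5]
opening: 0.0541
```

Contact at 0.0424, against 0.0423 predicted. I release and check.

Call:
play_rows(plan="1 0 0 0 0 0 0;1 0 0 0 0 0 0;1 0 0 0 0 0 0;1 0 0 0 0 0 0;1 0 0 -0.06 0 0 0;1 0 0 -0.15 0 0 0;1 0 0 -0.2 0 0 0;1 0 0 -0.2 0 0 0;1 0 0 -0.1 0 0 0;1 0 0 0 0 0 0;1 0 0 0 0 0 0")

```text
t: 45.02
eef_pos: [0.6296, -0.1657, 0.2188]
ee_rot: [-180.0, -0.0, 92.3]
contact_force: [-0.2, 0.7, -0.6]
opening: 0.0852
```

```bash
python3 - <<'E'
from h import *
s=obs(); im=snap('wrist','w18')
for c in blobs(cv2.inRange(cv2.cvtColor(im,cv2.COLOR_BGR2HSV),(0,0,140),(30,70,255))[:, :],400,9000): print('white58',c.mean(0).round(),*rect([wonz(s,u,v,.058) for u,v in c]))
E
```

```text
t 45.02 p [ 0.6296 -0.1657  0.2188] rot [-1.7995e+02 -2.0000e-02  9.2300e+01] F [-0.2  0.7 -0.6] op 0.0852
white58 [328. 358.] [ 709.8 -387.5] [42.6 68.7] 69.0
white58 [537. 300.] [ 947.1 -328.2] [ 96.3 337.8] 19.8
white58 [550. 140.] [902.  -98.7] [25.9 60.8] 19.8
```

View pics/w18.png

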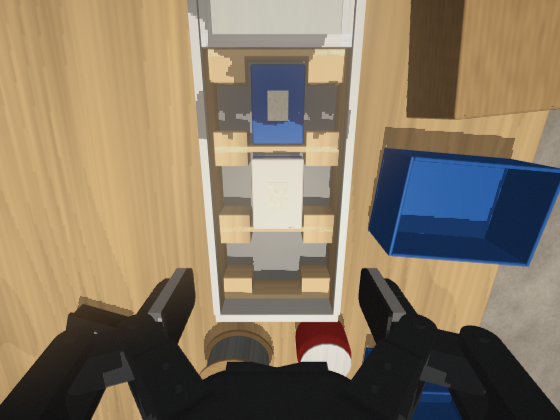

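```bash
python3 - <<'E'
from h import *
s=obs()
q=[wonz(s,u,v,.058) for u,v in((252.5,157),(301.5,157),(303,228),(253,229))];print(np.mean(q,0).round(4),rect(q))
go([.6180,.155,.2185]); snap('scene','s18')
E
```

```text
t 45.08 p [ 0.6292 -0.1656  0.218 ] rot [-1.7988e+02 -5.0000e-02  9.2310e+01] F [ 0.2 -0.4 -0.7] op 0.0853
[ 0.63   -0.1653  0.058 ] (array([ 629.7, -165. ]), array([56.3, 80.4]), 3.6)
tool shift total [ 1.283  0.007 -0.002] rows 7 each [ 0.1833  0.0009 -0.0003]
```

View pics/s18.png

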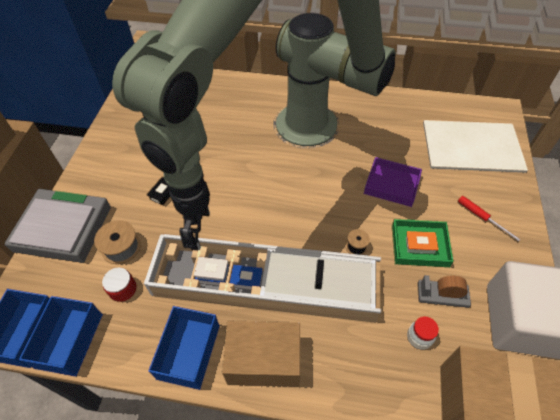

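The stack is centred at (.630,-.165) on pocket 1, and all the stock is in. Now I close the hatch from the +y side of the handle.

Call:
play_rows(plan="-1 0.1833 0.001 0 0 0 0;-1 0.1833 0.001 0 0 0 0;-1 0.1833 0.001 0 0 0 0;-1 0.1833 0.001 0 0 0 0;-1 0.1833 0.001 0 0 0 0;-1 0.1833 0.001 0 0 0 0;-1 0.1833 0.001 0 0 0 0;-1 0 0 0 0 0 0;-1 0 0 0 0 0 0")

```text
t: 46.25
eef_pos: [0.6183, 0.1545, 0.2181]
ee_rot: [-179.9, 0.0, 92.3]
contact_force: [-0.0, 0.1, -0.0]
opening: -0.0001
```

```bash
python3 - <<'E'
from h import *
s=obs(); go([.6190,.155,.081]); snap('wrist','w19');snap('side','e19')
E
```

```text
t 46.25 p [0.6183 0.1545 0.2181] rot [-1.7989e+02  4.0000e-02  9.2320e+01] F [-0.   0.1 -0. ] op -0.0001
tool shift total [0.002 0.003 0.549] rows 3 each [0.0007 0.0009 0.1829]
```

View pics/w19.png

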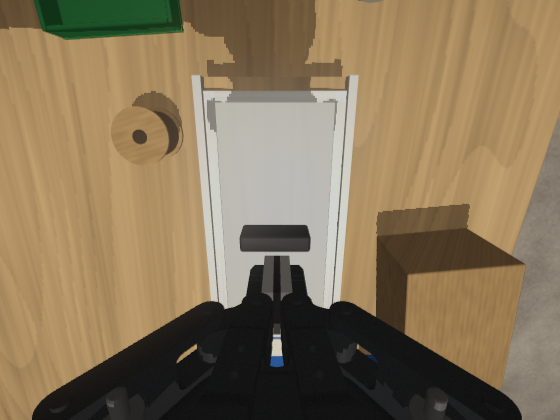

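View pics/e19.png

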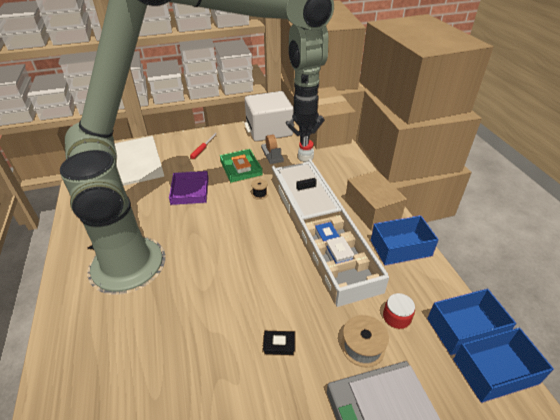

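```bash
python3 - <<'E'
from h import *
s=obs()
for v in(226,239): print(wonz(s,275,v,.102).round(4))
print(wonz(s,275,251,.068).round(4))
E
```

```text
t 46.35 p [0.6188 0.1536 0.2186] rot [-1.7994e+02  2.0000e-02  9.2230e+01] F [-0.6 -0.5  0. ] op -0.0001
[0.6179 0.1339 0.102 ]
[0.6185 0.1203 0.102 ]
[0.6194 0.0903 0.068 ]
```

Call:
play_rows(plan="-1 0 0.002 0.15 0 0 0;-1 0 0 0.15 0 0 0;-1 0 0 0.15 0 0 0;-1 0 0 0.07 0 0 0;-1 0 0 0.03 0 0 0;-1 0 0 0 0 0 0;-1 0 0 0 0 0 0")

```text
t: 47.22
eef_pos: [0.6205, 0.1548, 0.0833]
ee_rot: [179.9, -0.0, 92.3]
contact_force: [0.9, 0.9, 0.4]
opening: -0.0003
```

Call:
play_rows(plan="-1 -0.03 0 0 0 0 0;-1 -0.04 0 0 0 0 0;-1 -0.06 0 0 0 0 0;-1 -0.06 0 0 0 0 0;-1 -0.06 0 0 0 0 0;-1 -0.06 0 0 0 0 0;-1 -0.06 0 0 0 0 0;-1 -0.06 0 0 0 0 0;-1 -0.06 0 0 0 0 0;-1 -0.06 0 0 0 0 0;-1 -0.06 0 0 0 0 0;-1 -0.06 0 0 0 0 0")

```text
t: 48.72
eef_pos: [0.6262, -0.0136, 0.0817]
ee_rot: [180.0, -0.0, 92.3]
contact_force: [2.6, 2.4, 0.6]
opening: -0.0001
```

Moving smoothly at about 2.4 N, with roughly 135 mm to go.

Call:
play_rows(plan="-1 -0.05 0 0 0 0 0;-1 -0.05 0 0 0 0 0;-1 -0.05 0 0 0 0 0;-1 -0.05 0 0 0 0 0;-1 -0.05 0 0 0 0 0;-1 -0.05 0 0 0 0 0;-1 -0.05 0 0 0 0 0;-1 -0.05 0 0 0 0 0;-1 -0.03 0 0 0 0 0;-1 0 0 0 0 0 0")

```text
t: 49.98
eef_pos: [0.6299, -0.1213, 0.0816]
ee_rot: [-179.9, 0.1, 92.2]
contact_force: [-0.0, 0.0, 0.5]
opening: -0.0002
```

Call:
play_rows(plan="-1 -0.015 0 0 0 0 0;-1 -0.015 0 0 0 0 0;-1 -0.015 0 0 0 0 0;-1 -0.015 0 0 0 0 0;-1 0 0 0 0 0 0")

```text
t: 50.6
eef_pos: [0.6311, -0.1356, 0.0817]
ee_rot: [180.0, 0.0, 92.3]
contact_force: [-1.4, 1.2, -0.7]
opening: 0.0002
```

Call:
play_rows(plan="-1 -0.015 0 0 0 0 0;-1 -0.015 0 0 0 0 0;-1 -0.01 0 0 0 0 0;-1 0 0 0 0 0 0")

```text
t: 51.1
eef_pos: [0.6317, -0.1456, 0.0818]
ee_rot: [180.0, 0.0, 92.3]
contact_force: [-0.8, 0.4, -0.1]
opening: -0.0001
```

Call:
play_rows(plan="-1 -0.01 0 0 0 0 0;-1 -0.01 0 0 0 0 0;-1 0 0 0 0 0 0")

```text
t: 51.48
eef_pos: [0.6318, -0.1494, 0.0818]
ee_rot: [180.0, -0.1, 92.3]
contact_force: [-0.4, 4.8, 0.6]
opening: -0.0
```

Call:
play_rows(plan="-1 -0.01 0 0 0 0 0;-1 -0.01 0 0 0 0 0;-1 0 0 0 0 0 0")

```text
t: 51.85
eef_pos: [0.6318, -0.1494, 0.0819]
ee_rot: [179.9, -0.6, 92.5]
contact_force: [-1.0, 17.3, 4.4]
opening: 0.0001
```

The hatch stopped at TCP y −0.1494 (−0.1495 predicted for fully closed), and the force rises with no movement. I press slightly more, then back off, rise and look.

Call:
play_rows(plan="-1 -0.01 0 0 0 0 0;-1 0 0 0 0 0 0;-1 0.06 0 0 0 0 0;-1 0.06 0 0 0 0 0;-1 0 0 -0.1 0 0 0;-1 0 0 -0.2 0 0 0;-1 0 0 -0.2 0 0 0;-1 0.15 0 -0.1 0 0 0;-1 0.15 0 0 0 0 0;-1 0 0 0 0 0 0;-1 0 0 0 0 0 0")

```text
t: 53.22
eef_pos: [0.6277, -0.0531, 0.2316]
ee_rot: [-180.0, 0.1, 92.3]
contact_force: [-0.2, 0.0, 0.4]
opening: -0.0001
```

Call:
play_rows(plan="-1 0.15 0 0 0 0 0;-1 0.15 -0.1 0 0 0 0;-1 0.15 -0.15 0 0 0 0;-1 0.15 -0.15 0 0 0 0;-1 0 -0.15 0 0 0 0;-1 0 0 0 0 0 0;-1 0 0 0 0 0 0")

```text
t: 54.1
eef_pos: [0.4855, 0.0909, 0.232]
ee_rot: [179.9, 0.0, 92.2]
contact_force: [1.1, 0.3, -0.2]
opening: 0.0001
```

```bash
python3 - <<'E'
from h import *
s=obs(); a=snap('scene','s20');snap('side','e20')
cv2.imwrite('pics/c20.png',cv2.resize(a[215:325,135:395],None,fx=3,fy=3,interpolation=cv2.INTER_CUBIC))
E
```

```text
t 54.1 p [0.4855 0.0909 0.232 ] rot [1.7992e+02 3.0000e-02 9.2220e+01] F [ 1.1  0.3 -0.2] op 0.0001
```

View pics/s20.png

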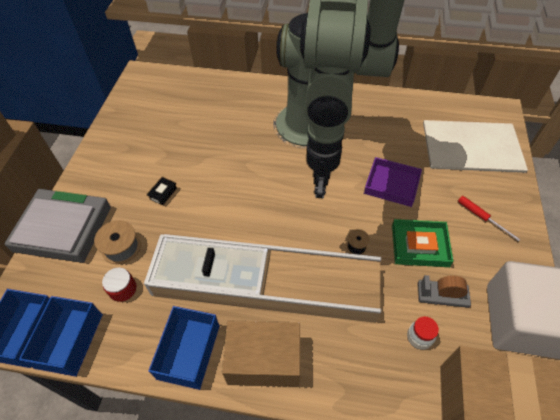

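View pics/c20.png

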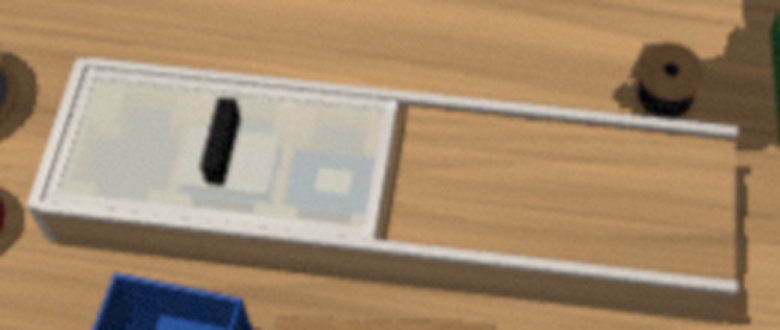

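View pics/e20.png

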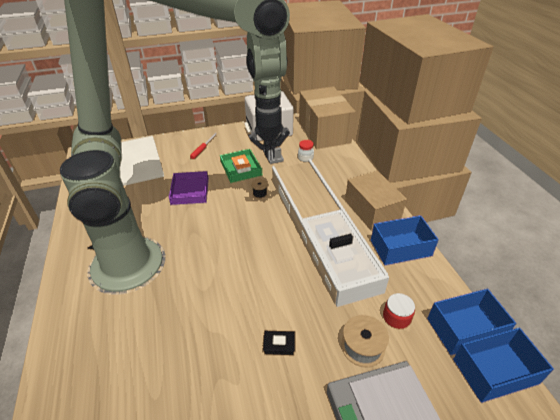

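The hatch is shut against the frame (handle at (208,262) in the scene view). The white-on-blue stack and the second blue tub show through the panel, the empty is in the green tray at (422,242), and the bystanders are unmoved. I'm handing in.

```bash
python3 -c "
from workcell import robot
print(robot.close_job())"
```

```text
the job is handed in; nothing more can be done
None
```

The job is done and handed in at about 54 s of the 210 s allowed; the hand-in gives no verdict.

- **Hatch opening:** I pushed it right back until it stopped moving and the force rose to 35 N.
- **Orange empty:** it is out of pocket 2 and standing upright in the green tray, not the purple look-alike.
- **Stock:** two blue deep tubs and one white flat tub were there. The blue tubs are in pockets 2 and 1, each set down until it touched the floor at the height expected. The white tub is on the blue one in pocket 1, about 1 mm from its centre by the wrist camera. One blue tub was knocked aside early in the run, so I measured it again before gripping it.
- **Hatch closing:** I pushed it until it stopped 0.1 mm from where I had worked out "fully closed" would be, with the force then rising.

The last scene and side pictures show the hatch against its frame, both blue tubs and the white one under the panel, and the empty in the tray. The bystanders and the black look-alike look unmoved, and the arm is clear. No check failed. The measurements disagreed a little: the case angle came out between 2.0° and 2.5°, and I used 2.3°. Tub positions varied by a few millimetres between views. I judged the tub in pocket 2 by its floor contact and pictures, because my colour mask did not pick up its whole lid in the close-up.

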